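# Nest the steel bowls in the instrument case and set its lid half open

## Robot

A 6-joint arm with a two-finger parallel gripper is mounted at the origin on the work surface. World frame = base frame: x ahead of the robot, y to its left, z up, the work surface at z = 0. Lengths are in mm, angles in degrees, forces in N, time in s.
With the tool pointing down it reaches from about 300 to 850 mm from the base axis. Payload 4.2 kg.
Tool frame: the origin (TCP) lies on the centre line of the jaws, within the pads' length; the fingertips stand 14 mm ahead of it and the grasp point (between the pads) lies 5 mm behind it; z points along the fingers, y is the line along which they close (so a half turn about z gives the same grasp; the last joint's range is limited). The gripper opens to 91 mm and grips with 3 to 60 N. Pads are 32 mm wide; open, the fingers measure 118 mm over their backs; the gripper's body (76 mm by 178 mm) begins 60 mm behind the grasp point.
Start: joints at [64.343, 18.312, 89.639, -0, 72.044, -1.146], TCP at [238.555, 523.198, 200.376] pointing down, gripper open.
Joint ranges: [-177.97, 177.97], [-48.28, 115.42], [12.27, 149.76], [-77.06, 257.06], [2.81, 150.46], [-146.56, 146.56]. Speed limits (degrees/s): [147.25, 147.25, 180, 180, 180, 180].

## Interface

Orientations are given as [roll, pitch, yaw] about the fixed x, y, z axes, in that order (R = Rz(yaw) Ry(pitch) Rx(roll)).
In Python, from workcell import * gives the robot as it stands. The module is installed in compiled form; this text tells all that it offers.
- The arm moves only by the shell command python3 -m crank 'ROWS' [FORCE]. ROWS is JSON, a list of rows, each an object of numbers: "grip": the finger opening in m, from 0 to 0.0912; "x", "y", "z": the shift along the tool's x, y, z in m; "yaw": the turn about the tool's z in rad. In form: [{"grip": .., "x": .., "y": .., "z": .., "yaw": ..}, ...]. A call has exactly 5 rows; each row is the pose to reach, as a shift and turn from the pose commanded when the call began, along the tool's axes at that moment; what a row does not reach only later rows make up. A row lasts 1/12 s, in which the tool goes at most 41.7 mm and 7.16 degrees, less where a joint would pass 70% of its speed; a pose out of reach is approached as far as the arm can. A call with a gripper value outside its range is refused whole. The fingers move at their own pace and stop on an object; FORCE is the grip in N (left out, the last holds). Time passes only in rows, so rows that repeat a pose let the fingers close, or fill a call up. It gives the time, the measured TCP pose, the force, the opening and the grip force at its end, in the units of the state.
- state(): the state, without advancing time (a new reading comes with each control period).
- grab_frame(name): name is "scene" or "top" or "wrist"; returns the picture (480x640x3 uint8, red, green, blue); there is no depth.
- camera_model(name): a dict with "intrinsics" (3x3 intrinsics, pixels), "R" (3x3) and "t" (3): a world point X has camera coordinates R X + t. Camera axes: x right, y down, z forward; pixel columns grow to the right and rows downward; lengths in mm; the calibration is good to about 2 mm. A picture is of the moment at which its call begins: read the wrist's pose just before it. camera_model takes no time and is no camera call; for the wrist camera it gives the pose at the moment of the call.
- job_done(): hands the job in; it is judged then, once.
The state is a dict: "time_s": time; "qpos": joint angles; "qvel": joint speeds; "effort": joint torques, N m; "ee_pos": TCP position; "ee_rot": TCP orientation; "force": force on the tool from outside, world axes, zero at the start; "torque": the same for the moment, N m; "gripper_width": finger opening in mm; "gripper_force": force on a finger pad.
Only numpy, scipy, OpenCV 4.12 (cv2) and the standard library are available. Lean on these libraries where they do the work, as an engineer would, in place of code of your own. Each camera call takes 0.05 s, during which the arm holds its last target. There are 200 camera calls.

## Task

Pack the clean steel bowls for the steriliser: first open the case's lid all the way, then nest every bowl standing on the counter upright in the case, each in the next larger one, as one stack standing flat on the case floor. With all of them in, fold the lid down to half open, 45 degrees, and leave it there for the steam to get in; do not disturb the bottle, the jar or the cardboard box.

Things in the scene. Friction and masses are not known exactly. Their poses are not given: they have to be found in the camera images.
- case: open aluminium instrument case, fixed to the counter, 220 mm (its x, front to hinge) by 200 mm (its y) by 55 mm high; walls and floor 5 mm thick. Origin: centre of its underside. Its +x points to the hinged edge (away from the robot), z up.
- lid_hinge (a point): a point on the lid's hinge line, in the middle of the case's far edge: 110 mm along the case's +x and 56 mm above its underside. Hinge line parallel to the case's y.
- lid_tab (a point): middle of the lid's dark grip tab (60 mm wide, 30 mm long of which all projects beyond the panel's front edge, 8 mm thick), 235 mm from the hinge line and 4 mm (half a thickness) off the lid's underside plane; its frame turns with the lid: x points along the panel towards the hinge, z out of the lid's outer face
- lid (a joint): angle of the flat lid (220 by 200 by 8 mm plus the tab, 0.3 kg) in rad: 0 = flat shut, 0.785 = 45 degrees, 1.57 = upright, stop at 1.66. The stiff friction hinge (0.6 N m) keeps it wherever it is left.
- bowl1: largest of up to five round steel bowls of the same shape: 136 mm across the rim, 44 mm high, about 130 g; may be absent. Origin: centre of its underside, z up. Underside 95 mm across, flared sides, wall 4 mm, rim band 8 mm thick (radially) and 12 mm high. Solid foot: inner floor 15 mm above the underside, so a bowl nested in it stands 15 mm higher.
- bowl2: second largest of up to five round steel bowls of the same shape: 116 mm across the rim, 44 mm high, about 110 g; may be absent. Origin: centre of its underside, z up. Underside 81 mm across, flared sides, wall 4 mm, rim band 8 mm thick (radially) and 12 mm high. Solid foot: inner floor 15 mm above the underside, so a bowl nested in it stands 15 mm higher.
- bowl3: middle of up to five round steel bowls of the same shape: 96 mm across the rim, 44 mm high, about 90 g; may be absent. Origin: centre of its underside, z up. Underside 67 mm across, flared sides, wall 4 mm, rim band 8 mm thick (radially) and 12 mm high. Solid foot: inner floor 15 mm above the underside, so a bowl nested in it stands 15 mm higher.
- bowl4: second smallest of up to five round steel bowls of the same shape: 76 mm across the rim, 44 mm high, about 70 g; may be absent. Origin: centre of its underside, z up. Underside 53 mm across, flared sides, wall 4 mm, rim band 8 mm thick (radially) and 12 mm high. Solid foot: inner floor 15 mm above the underside, so a bowl nested in it stands 15 mm higher.
- bowl5: smallest of up to five round steel bowls of the same shape: 56 mm across the rim, 44 mm high, about 50 g; may be absent. Origin: centre of its underside, z up. Underside 39 mm across, flared sides, wall 4 mm, rim band 8 mm thick (radially) and 12 mm high. Solid foot: inner floor 15 mm above the underside, so a bowl nested in it stands 15 mm higher.
- bottle: amber glass bottle with a white cap, 64 mm across, 150 mm tall, a bystander; origin under its centre
- jar: white plastic jar, 70 mm across, 90 mm tall, a bystander; origin under its centre
- carton: small cardboard box 70 by 110 by 60 mm, a bystander; origin under its centre
Things that resemble listed ones, but are neither listed nor needed, are in the scene too. Leave any red look-alike of the bowl5 alone.

How it is judged:
By the outcome, as a careful person would: the job done as asked, in the order asked, and still so for the second after the job is handed in, with the robot touching nothing.
Of bowl1, bowl2, bowl3, bowl4, bowl5 only 4 to 5 are there at a start; the rules pass over those that are not, and their reading is None.
At some moment in a run one of bowl1, bowl2, bowl3, bowl4, bowl5 may be knocked a few centimetres aside while the robot is not near it.
It also fails if it takes over 210 s, if anything falls off the work surface, if the arm or the gripper's body presses on something with over 40 N, if the wrist force passes 120 N, or if a joint passes its speed limit or range.

## Working session

There is one attempt and no reset: what is moved stays moved. The work goes in short steps, Python scripts to look and compute and a shell command to move; the robot and the scene stay as the last step left them, time stands still between calls to the robot, and variables do not carry over. Pictures are saved under pics/ and viewed, at most 14 in all, crops included, and the job is handed in when it is done.

```bash
mkdir -p pics; python3 - <<'E'
from workcell import *
import cv2, numpy as np
s=state(); print(s)
for n in("scene","top"):
    im=grab_frame(n); cv2.imwrite(f"pics/{n}0.png",im[:,:,::-1])
    c=camera_model(n); print(n,c["intrinsics"],c["R"],c["t"], -np.array(c["R"]).T@np.array(c["t"]))
E
```

```text
{'time_s': 0.0, 'qpos': array([ 6.43422848e+01,  1.83496258e+01,  8.97062137e+01, -1.14057327e-03,
        7.20444175e+01, -1.14487509e+00]), 'qvel': array([ 0.01261244,  0.04478361, -0.05655492,  0.06445724,  0.01027   ,
       -0.00714682]), 'effort': array([ 2.55038203e-04, -4.12472391e+01, -2.31976390e+01,  7.28575420e-02,
        4.57250699e-02, -1.21159251e-04]), 'ee_pos': array([238.33014991, 522.69418126, 199.54181668]), 'ee_rot': array([-1.79899741e+02, -9.18994981e-04,  1.55487512e+02]), 'force': array([0.03740803, 0.88960412, 0.39693544]), 'torque': array([-0.04106079,  0.01967805,  0.0048625 ]), 'gripper_force': 0.0, 'gripper_width': 90.98870863118884}
scene [[616.45864355   0.         322.29670222]
 [  0.         616.45864355 248.89313437]
 [  0.           0.           1.        ]] [[-0.63811756  0.76993838  0.00092954]
 [ 0.54642537  0.453722   -0.70395714]
 [-0.54242538 -0.44869949 -0.71024184]] [ 342.2759884  -237.42560095 1731.39956588] [1287.30275686  621.07189885 1062.2568115 ]
top [[552.04919078   0.         325.46255645]
 [  0.         552.04919078 237.66227417]
 [  0.           0.           1.        ]] [[-0.08342687 -0.99650038  0.0051923 ]
 [-0.97361909  0.08039856 -0.21354612]
 [ 0.21238133 -0.02287081 -0.97691919]] [  17.04445378  532.95171377 1244.65624395] [ 255.97217257    2.60254456 1329.6498343 ]
```

View pics/scene0.png

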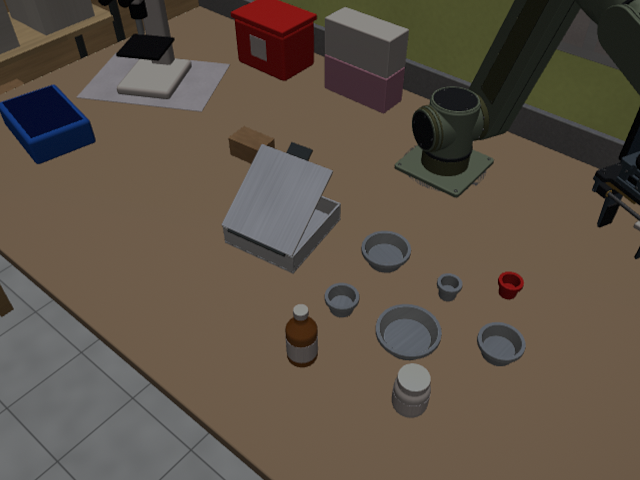

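View pics/top0.png

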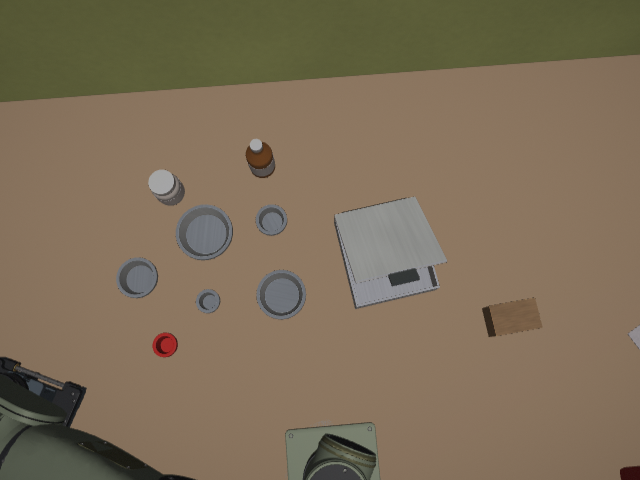

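The scene shows five grey bowls. In the top picture they are at (204,232) bowl1, (281,294) bowl2, (137,278) bowl3, (271,220) bowl4 and (208,301) bowl5. The red look-alike is at (165,345). The case has its lid part open, with the tab at (404,277). Next I measure all of these and enlarge the case.

```bash
cat > h.py <<'E'
from workcell import *
import cv2, numpy as np
from scipy.optimize import least_squares
def proj(c,P):
    P=np.atleast_2d(P); X=P@np.array(c["R"]).T+np.array(c["t"]); u=X@np.array(c["intrinsics"]).T
    return u[:,:2]/u[:,2:]
def ray(c,uv,z):
    R=np.array(c["R"]);o=-R.T@np.array(c["t"]);d=R.T@np.linalg.inv(c["intrinsics"])@np.array([*uv,1.])
    return o+d*(z-o[2])/d[2]
A=np.linspace(0,2*np.pi,90)
def sil(c,x,y,D,z0=0):
    db=D*0.7
    pts=[proj(c,np.c_[x+r/2*np.cos(A),y+r/2*np.sin(A),0*A+z0+z]) for r,z in((D,44),(D,32),(db,0))]
    return cv2.convexHull(np.vstack(pts).astype(np.float32))[:,0]
def props(cnt):
    m=cv2.moments(cnt.astype(np.float32).reshape(-1,1,2)); return np.array([m["m10"]/m["m00"],m["m01"]/m["m00"]]),m["m00"]
def bowls(img,c,lo=500):
    hsv=cv2.cvtColor(img,cv2.COLOR_RGB2HSV)
    m=((hsv[:,:,1]<70)&(hsv[:,:,2]>40)).astype(np.uint8)
    m=cv2.morphologyEx(m,cv2.MORPH_CLOSE,np.ones((3,3)))
    out=[]
    for k in cv2.findContours(m,cv2.RETR_EXTERNAL,cv2.CHAIN_APPROX_NONE)[0]:
        h=cv2.convexHull(k)
        ce,a=props(h)if cv2.contourArea(h)>300 else (0,0)
        if a<300 or a>8000: continue
        per=cv2.arcLength(h,True); a2=a+per/2   # pixel-centre outline -> area
        def f(p):
            q,b=props(sil(c,p[0],p[1],p[2])); return [*(q-ce),(b**.5-a2**.5)]
        p0=ray(c,ce,35)
        r=least_squares(f,[p0[0],p0[1],90])
        out.append((ce.round(1),r.x.round(1)))
    return out
E
python3 - <<'E'
from h import *
for n in("top","scene"):
    im=cv2.imread(f"pics/{n}0.png")[:,:,::-1].copy(); c=camera_model(n)
    print(n); [print(*b) for b in bowls(im,c)]
a=cv2.resize(cv2.imread("pics/top0.png")[185:325,320:460],None,fx=4,fy=4,interpolation=2)
cv2.imwrite("pics/c1.png",a)
b=cv2.resize(cv2.imread("pics/scene0.png")[130:280,205:355],None,fx=4,fy=4,interpolation=2)[:600]
cv2.imwrite("pics/c2.png",b)
E
```

```text
top
[332.8 451. ] [ -5.5  -3.6 172.6]
[207.5 300.8] [409.4 259.8  90. ]
[280.7 294.1] [410.8  87.9 117.9]
[136.5 277.4] [478.3 423.4  97.3]
[270.8 219.5] [591.9  99.5  77.1]
[203.6 231.9] [575.3 262.  137.6]
[166. 187.] [695.  349.5  86.3]
[262.7 165.4] [726.9 113.8  64.7]
scene
[301.2 347.6] [746.2 119.3  89.4]
[500.4 343.1] [477.4 422.9  95.3]
[408.6 355.1] [621.6 294.4 181.9]
[341.4 298.8] [590.  100.2  86.4]
[448.6 286.1] [404.7 262.1  71.9]
[385.6 250.3] [410.2  87.7 114. ]
[627.  210.7] [-106.1  472.2   41.7]
[445.4 167.2] [ 33.6  23.9 211.7]
[567.6 137.4] [-291.   225.4   90. ]
[157.   78.5] [ 238.4 -938.4  413.5]
[586.5  41.2] [-854.9   52.9  198.3]
[627.2   8.9] [-1242.5    37.4    95.8]
[152.9  19. ] [  -29.3 -1290.9   171.6]
[37.9 19.2] [  246.1 -1612.6   340.1]
```

View pics/c1.png

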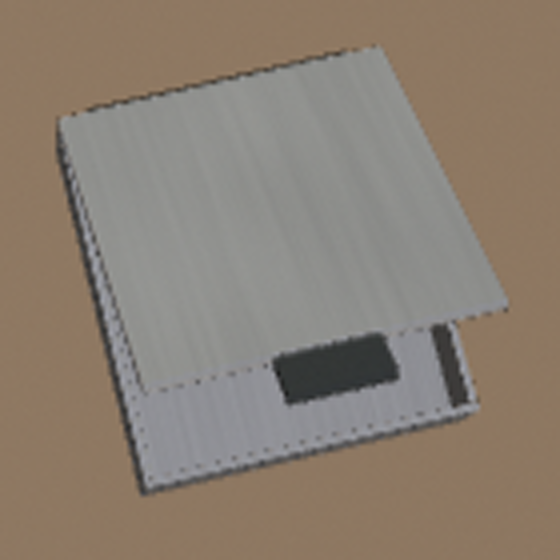

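View pics/c2.png

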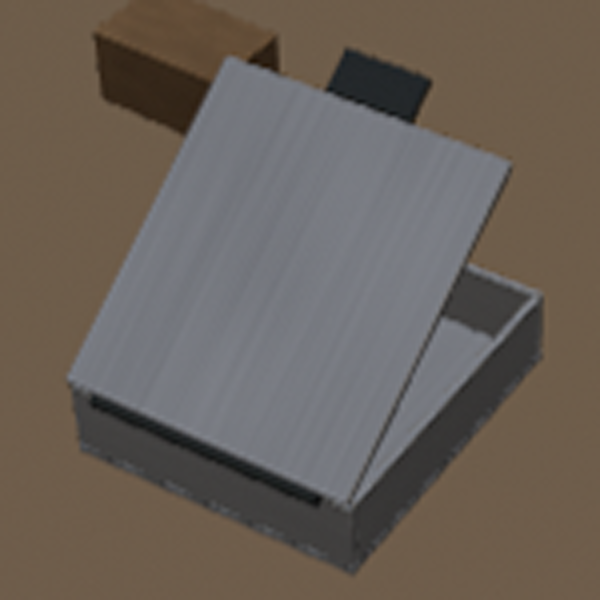

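```bash
cat >> h.py <<'E'
def caseP(p,q):   # case-frame point -> world
    x,y,yaw=p[:3]; c,s=np.cos(yaw),np.sin(yaw)
    return np.array([x+c*q[0]-s*q[1],y+s*q[0]+c*q[1],q[2]])
def lidP(p,u,v,h,th=None):
    th=p[3] if th is None else th
    return caseP(p,[110-np.cos(th)*u+np.sin(th)*h,v,56+np.sin(th)*u+np.cos(th)*h])
DIA=[136,116,96,76,56]
def locate(im,c,guess,D,z0=0,win=None):
    """centre of a bowl of known D near guess, from the silhouette's hull"""
    hsv=cv2.cvtColor(im,cv2.COLOR_RGB2HSV); m=((hsv[:,:,1]<70)&(hsv[:,:,2]>40)).astype(np.uint8)
    n,l,st,ce=cv2.connectedComponentsWithStats(m)
    g=sil(c,*guess,D,z0); gc,_=props(g)
    best=min((i for i in range(1,n) if st[i,4]>100),key=lambda i:np.hypot(*(ce[i]-gc)))
    k=cv2.findContours((l==best).astype(np.uint8),cv2.RETR_EXTERNAL,cv2.CHAIN_APPROX_NONE)[0][0]
    hc,a=props(cv2.convexHull(k)); 
    r=least_squares(lambda p:props(sil(c,*p,D,z0))[0]-hc,guess)
    return r.x.round(1), round((a/props(sil(c,*r.x,D,z0))[1])**.5,3)
E
python3 - <<'E'
from h import *
T=camera_model("top");S=camera_model("scene")
t=lambda a,b:(320+(a+.5)/4-.5,185+(b+.5)/4-.5)
s=lambda a,b:(205+(a+.5)/4-.5,130+(b+.5)/4-.5)
def obs(p):
    L=lambda u,v,h:lidP(p,u,v,h); C=lambda x,y,z:caseP(p,[x,y,z])
    return [(T,C(-110,100,0),t(143,493)),(T,C(-110,-100,0),t(477,410)),
     (T,L(0,100,8),t(62,118)),(T,L(0,-100,8),t(378,46)),(T,L(220,-100,8),t(507,308)),(T,L(220,100,8),t(147,390)),
     (T,L(250,30,8),t(290,404)),(T,L(250,-30,8),t(398,380)),
     (S,L(220,-100,8),s(230,58)),(S,L(220,100,8),s(511,162)),(S,L(250,-30,8),s(348,48)),(S,L(250,30,8),s(432,78)),
     (S,C(110,-100,0),s(82,452)),(S,C(110,100,0),s(355,573)),(S,C(-110,100,0),s(541,358)),(S,C(-110,100,55),s(541,295))]
f=lambda p:np.array([proj(c,P)[0]-q for c,P,q in obs(p)]).ravel()
r=least_squares(f,[480,-100,0.1,.7],loss='soft_l1')
print(r.x,np.degrees(r.x[2:]));print(f(r.x).reshape(-1,2).round(1).tolist())
p=r.x; np.save("case.npy",p)
print("tab",lidP(p,235,0,4)); 
for n,c in(("top",T),("scene",S)):
    im=cv2.imread(f"pics/{n}0.png")[:,:,::-1].copy()
    for D,g in zip(DIA,[(575,262),(411,88),(478,423),(591,100),(407,261)]): print(n,D,*locate(im,c,g,D))
st=state();W=camera_model("wrist");print(W["R"],W["t"],-np.array(W["R"]).T@W["t"])
E
```

```text
[ 4.88514819e+02 -1.66998098e+02  1.50947718e-01  5.72586663e-01] [ 8.64866719 32.80679918]
[[-0.3, 1.1], [-3.6, 2.6], [-1.6, 0.1], [0.7, -0.6], [1.0, -0.5], [-0.9, 0.8], [-0.2, 0.3], [0.8, -0.4], [-0.7, -0.2], [0.4, 0.3], [-0.5, 0.3], [-0.0, 0.5], [-0.9, -0.2], [-0.6, 0.6], [-0.2, -0.3], [0.3, -0.8]]
tab [ 404.13453004 -179.83273891  186.68687864]
top 136 [575.3 262. ] 0.994
top 116 [410.8  87.9] 0.997
top 96 [478.3 423.4] 0.99
top 76 [592.3  99.9] 0.986
top 56 [409.1 259.1] 0.979
scene 136 [574.4 261.4] 0.99
scene 116 [409.6  87.4] 0.989
scene 96 [477.4 423. ] 0.983
scene 76 [591.1  99.2] 0.985
scene 56 [408.2 259.1] 0.97
[[ 0.41476981  0.90992467 -0.00175927]
 [ 0.88467596 -0.4028069   0.23472335]
 [ 0.21287192 -0.09891254 -0.97206062]] [-574.02398296  -26.09672094  389.75498501] [178.20706664 550.35830154 383.98112132]
```

Top and scene measurements agree within 1.5 mm, so all five bowls are located. The case is at (488.5, -167), yaw 8.65°, with the lid at 32.8°. Now I work out the move to the tab. The fingers will straddle its 60 mm width.

```bash
cat >> h.py <<'E'
def shift(target,yaw=None):
    s=state(); y=np.radians(s["ee_rot"][2]); d=np.array(target)-s["ee_pos"]
    r=[d[0]*np.cos(y)+d[1]*np.sin(y), d[0]*np.sin(y)-d[1]*np.cos(y), -d[2]]
    dy=0 if yaw is None else -((yaw-s["ee_rot"][2]+180)%360-180)
    print("target",np.round(target,1),"shift x,y,z m:",np.round(np.array(r)/1000,4),"yaw rad",round(np.radians(dy),3),"rows",round(np.linalg.norm(r)/41.7,1))
E
python3 - <<'E'
from h import *
p=np.load("case.npy"); g=lidP(p,243,0,4); print(g)
shift(g+[0,0,90],8.65)
T=camera_model("top");S=camera_model("scene")
# bottle cap top z=150: top view px, scene px
print(ray(T,(256,145),150),ray(S,(300,309),150))
E
```

```text
[ 397.48697028 -180.84386415  191.02134228]
target [ 397.5 -180.8  281. ] shift x,y,z m: [-0.4367 -0.5742 -0.0814] yaw rad 2.563 rows 17.4
[739.87085753 114.11357726 150.        ] [741.44934696 114.7567171  150.        ]
```

```bash

python3 -m crank '[{"z":-0.03,"grip":0.091},{"z":-0.06,"grip":0.091},{"z":-0.08,"grip":0.091},{"z":-0.08,"grip":0.091},{"z":-0.08,"grip":0.091}]' 40
for i in 1 2 3 4 5; do python3 -m crank '[{"x":-0.0175,"y":-0.023,"grip":0.091},{"x":-0.035,"y":-0.046,"grip":0.091},{"x":-0.0525,"y":-0.069,"grip":0.091},{"x":-0.07,"y":-0.092,"grip":0.091},{"x":-0.087,"y":-0.115,"grip":0.091}]'; done
for i in 1 2 3 4; do python3 -m crank '[{"yaw":0.12,"grip":0.091},{"yaw":0.24,"grip":0.091},{"yaw":0.36,"grip":0.091},{"yaw":0.48,"grip":0.091},{"yaw":0.6,"grip":0.091}]';done
python3 -m crank '[{"yaw":0.08,"grip":0.091},{"yaw":0.163,"grip":0.091},{"yaw":0.163,"grip":0.091},{"yaw":0.163,"grip":0.091},{"yaw":0.163,"grip":0.091}]'
python3 - <<'E'
from h import *
p=np.load("case.npy"); g=lidP(p,243,0,4)
shift(g+[0,0,6],8.65)
c=camera_model("wrist"); im=grab_frame("wrist"); 
cv2.imwrite("pics/w1.png",im[:,:,::-1])
E
```

```text
target [ 397.5 -180.8  197. ] shift x,y,z m: [-0.4367 -0.5742  0.0026] yaw rad 2.563 rows 17.3validation failed for argument at $[0]...
validation failed for argument at $[0]...
validation failed for argument at $[0]...
validation failed for argument at $[0]...
validation failed for argument at $[0]...
validation failed for argument at $[0]...
validation failed for argument at $[0]...
validation failed for argument at $[0]...
validation failed for argument at $[0]...
validation failed for argument at $[0]...
validation failed for argument at $[0]...
```

View pics/w1.png

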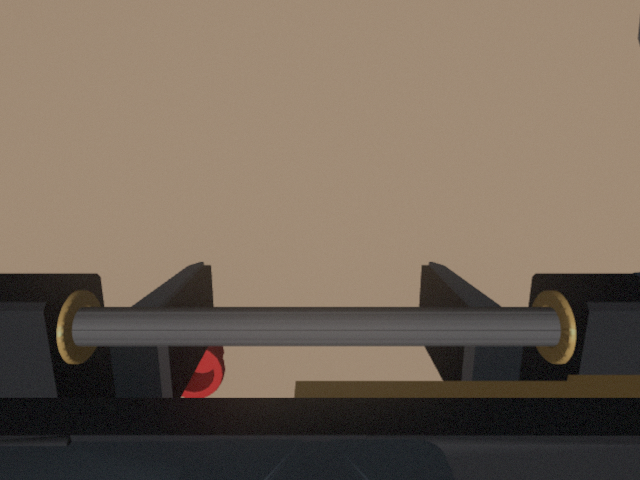

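The rows were refused because every row must carry all five keys. The wrist picture shows the open fingers and the red bowl at (200,375), so nothing moved.

```bash

python3 -m crank '[{"grip":0.091,"x":0,"y":0,"z":-0.03,"yaw":0},{"grip":0.091,"x":0,"y":0,"z":-0.06,"yaw":0},{"grip":0.091,"x":0,"y":0,"z":-0.08,"yaw":0},{"grip":0.091,"x":0,"y":0,"z":-0.08,"yaw":0},{"grip":0.091,"x":0,"y":0,"z":-0.08,"yaw":0}]' 40
for i in 1 2 3 4 5; do python3 -m crank '[{"grip":0.091,"x":-0.0175,"y":-0.023,"z":0,"yaw":0},{"grip":0.091,"x":-0.035,"y":-0.046,"z":0,"yaw":0},{"grip":0.091,"x":-0.0525,"y":-0.069,"z":0,"yaw":0},{"grip":0.091,"x":-0.07,"y":-0.092,"z":0,"yaw":0},{"grip":0.091,"x":-0.087,"y":-0.115,"z":0,"yaw":0}]' |tail -c 300; done
for i in 1 2 3 4; do python3 -m crank '[{"grip":0.091,"x":0,"y":0,"z":0,"yaw":0.12},{"grip":0.091,"x":0,"y":0,"z":0,"yaw":0.24},{"grip":0.091,"x":0,"y":0,"z":0,"yaw":0.36},{"grip":0.091,"x":0,"y":0,"z":0,"yaw":0.48},{"grip":0.091,"x":0,"y":0,"z":0,"yaw":0.6}]' |tail -c 200;done
python3 -m crank '[{"grip":0.091,"x":0,"y":0,"z":0,"yaw":0.08},{"grip":0.091,"x":0,"y":0,"z":0,"yaw":0.163},{"grip":0.091,"x":0,"y":0,"z":0,"yaw":0.163},{"grip":0.091,"x":0,"y":0,"z":0,"yaw":0.163},{"grip":0.091,"x":0,"y":0,"z":0,"yaw":0.163}]'
python3 - <<'E'
from h import *
p=np.load("case.npy"); g=lidP(p,243,0,4)
shift(g+[0,0,6],8.65)
E
```

```text
time_s: 0.57
ee_pos: [238.7, 523.5, 281.1]
ee_rot: [179.9, -0.0, 155.5]
force: [0.2, 0.4, -0.3]
gripper_width: 91.0
gripper_force: 0.0
time_s: 0.98
ee_pos: [269.5, 380.3, 278.3]
ee_rot: [-179.8, -0.0, 155.5]
force: [0.7, -0.6, 0.8]
gripper_width: 90.8
gripper_force: 0.0
time_s: 1.4
ee_pos: [300.6, 239.7, 278.6]
ee_rot: [-179.8, -0.1, 155.5]
force: [0.5, -0.3, -0.0]
gripper_width: 91.2
gripper_force: 0.0
time_s: 1.82
ee_pos: [331.9, 99.4, 278.7]
ee_rot: [-179.9, -0.1, 155.5]
force: [-0.3, 0.8, -0.5]
gripper_width: 91.2
gripper_force: 0.0
time_s: 2.23
ee_pos: [363.4, -41.1, 278.7]
ee_rot: [-180.0, -0.2, 155.5]
force: [-0.3, 0.9, -0.8]
gripper_width: 90.8
gripper_force: 0.0
time_s: 2.65
ee_pos: [394.9, -181.6, 278.4]
ee_rot: [180.0, -0.2, 155.5]
force: [0.5, 0.5, -0.6]
gripper_width: 91.0
gripper_force: 0.0
time_s: 3.07
ee_pos: [394.8, -180.1, 278.3]
ee_rot: [-179.9, -0.2, 120.7]
force: [-0.2, -0.2, -0.2]
gripper_width: 91.2
gripper_force: 0.0
time_s: 3.48
ee_pos: [394.8, -180.0, 278.4]
ee_rot: [-179.8, -0.1, 86.4]
force: [-0.2, -0.6, 0.2]
gripper_width: 90.9
gripper_force: 0.0
time_s: 3.9
ee_pos: [394.8, -180.0, 278.4]
ee_rot: [-179.8, 0.0, 52.0]
force: [-0.1, -0.5, -0.2]
gripper_width: 91.0
gripper_force: 0.0
time_s: 4.32
ee_pos: [394.8, -180.0, 278.4]
ee_rot: [-179.8, 0.2, 17.6]
force: [0.0, 0.5, 0.2]
gripper_width: 90.6
gripper_force: 0.0
time_s: 4.73
ee_pos: [395.4, -180.2, 279.4]
ee_rot: [-179.9, 0.1, 8.7]
force: [0.9, 0.1, 0.2]
gripper_width: 90.8
gripper_force: 0.0
target [ 397.5 -180.8  197. ] shift x,y,z m: [0.002  0.0009 0.0824] yaw rad 0.002 rows 2.0
```

```bash

python3 -m crank '[{"grip":0.091,"x":0.002,"y":0.001,"z":0.03,"yaw":0},{"grip":0.091,"x":0.002,"y":0.001,"z":0.06,"yaw":0},{"grip":0.091,"x":0.002,"y":0.001,"z":0.0825,"yaw":0},{"grip":0.06,"x":0.002,"y":0.001,"z":0.0825,"yaw":0},{"grip":0.05,"x":0.002,"y":0.001,"z":0.0825,"yaw":0}]' 25
python3 -m crank '[{"grip":0.05,"x":0,"y":0,"z":0,"yaw":0},{"grip":0.05,"x":0,"y":0,"z":0,"yaw":0},{"grip":0.05,"x":0,"y":0,"z":0,"yaw":0},{"grip":0.05,"x":0,"y":0,"z":0,"yaw":0},{"grip":0.05,"x":0,"y":0,"z":0,"yaw":0}]' 25
python3 - <<'E'
import numpy as np
f=lambda a:np.array([-.243*np.cos(a)+.004*np.sin(a),-(.243*np.sin(a)+.004*np.cos(a))])
a=np.radians(32.8+np.arange(0,66,4.2))
for i in (0,5,10): print([ (f(a[i+k])-f(a[i])).round(4).tolist() for k in range(1,6)],np.degrees(a[i+5]).round(1))
E
```

```text
time_s: 5.15
ee_pos: [397.4, -180.8, 197.3]
ee_rot: [-179.9, 0.1, 8.7]
force: [0.4, -0.4, 0.6]
gripper_width: 80.7
gripper_force: 0.0
time_s: 5.57
ee_pos: [398.3, -181.3, 198.5]
ee_rot: [180.0, -0.1, 8.6]
force: [0.5, 0.2, 0.2]
gripper_width: 50.7
gripper_force: 0.0
[[0.0104, -0.0144], [0.0219, -0.0281], [0.0343, -0.0408], [0.0476, -0.0526], [0.0618, -0.0635]] 53.8
[[0.0149, -0.0097], [0.0305, -0.0184], [0.0467, -0.0258], [0.0633, -0.0321], [0.0804, -0.0371]] 74.8
[[0.0174, -0.0038], [0.0351, -0.0062], [0.0528, -0.0074], [0.0706, -0.0072], [0.0884, -0.0058]] 95.8
```

The fingers closed to 50.7 mm, so they missed the 60 mm tab. I look before going on.

```bash

python3 - <<'E'
from h import *
a=grab_frame("scene")[100:280,190:370]; w=grab_frame("wrist")
a=cv2.resize(a,(480,480),interpolation=2)
cv2.imwrite("pics/c3.png",np.hstack([a,w[:,:,:]])[:, :, ::-1][:, :1120])
im=cv2.imread("pics/c3.png"); cv2.imwrite("pics/c3.png",cv2.resize(im,(800,343)))
p=np.load("case.npy"); print(state()["ee_pos"],lidP(p,235,0,4))
E
```

```text
[ 398.06114911 -181.21749482  198.19021074] [ 404.13453004 -179.83273891  186.68687864]
```

View pics/c3.png

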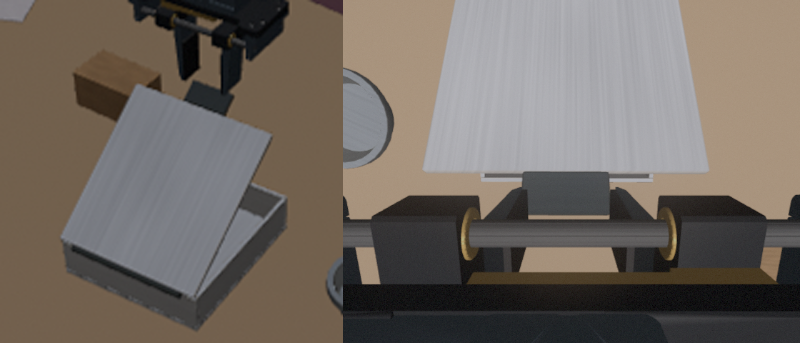

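```bash

python3 - <<'E'
from h import *
p=np.load("case.npy"); W=camera_model("wrist");S=camera_model("scene")
for th in np.radians([26,30,32.8,36]):
    print(np.degrees(th),"W",proj(W,[lidP(p,250,30,8,th),lidP(p,250,-30,8,th),lidP(p,220,100,8,th),lidP(p,220,-100,8,th),lidP(p,0,100,8,th)]).round().tolist())
s=state()["ee_pos"]; y=np.radians(8.65); ty=np.array([np.sin(y),-np.cos(y),0])
tips=[s+[0,0,-14]+k*ty for k in(25,39,-25,-39)]
print("tips W",proj(W,tips).round().tolist()); print("tips S crop800",((proj(S,tips)-[190,100])*480/180*800/1120).round().tolist())
print("tab S",((proj(S,[lidP(p,250,30,8),lidP(p,250,-30,8),lidP(p,220,30,8)])-[190,100])*480/180*800/1120).round().tolist())
E
```

```text
26.0 W [[261.0, 307.0], [370.0, 307.0], [138.0, 253.0], [493.0, 253.0], [168.0, -64.0]]
29.999999999999996 W [[256.0, 302.0], [375.0, 302.0], [125.0, 245.0], [505.0, 245.0], [168.0, -65.0]]
32.8 W [[253.0, 297.0], [378.0, 296.0], [116.0, 238.0], [514.0, 238.0], [168.0, -65.0]]
36.0 W [[248.0, 288.0], [383.0, 288.0], [105.0, 227.0], [526.0, 227.0], [168.0, -65.0]]
tips W [[365.0, 279.0], [393.0, 279.0], [267.0, 279.0], [240.0, 279.0]]
tips S crop800 [[194.0, 92.0], [185.0, 88.0], [228.0, 104.0], [238.0, 108.0]]
tab S [[234.0, 95.0], [193.0, 80.0], [223.0, 116.0]]
```

```bash

python3 - <<'E'
from h import *
w=grab_frame("wrist")[200:400,190:450]
w=np.clip(w.astype(float)*1.8,0,255).astype(np.uint8)
s=grab_frame("scene")[90:190,260:390]
s=np.clip(s.astype(float)*1.8,0,255).astype(np.uint8)
cv2.imwrite("pics/c4.png",np.hstack([cv2.resize(w,(400,308),interpolation=2),cv2.resize(s,(400,308),interpolation=2)])[:,:,::-1])
E
```

```text
(no output)
```

View pics/c4.png

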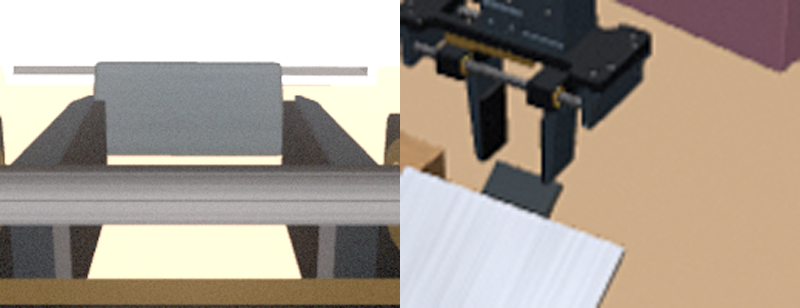

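```bash

python3 - <<'E'
from h import *
W=camera_model("wrist");S=camera_model("scene");s=state();print(s["ee_pos"],s["gripper_width"])
def tri(a,b):
    r=least_squares(lambda X:np.r_[proj(W,X)[0]-a,proj(S,X)[0]-b],s["ee_pos"]-[0,0,14]);return r.x.round(1),r.fun.round(1)
print(tri((252,263),(307,149)),tri((241,263),(307,149)))
y=np.radians(8.65);tx=np.array([np.cos(y),np.sin(y),0]);ty=np.array([np.sin(y),-np.cos(y),0])
for dz in (-14,-4,6):
  P=[s["ee_pos"]+[0,0,dz]+a*tx-b*ty for a in(16,-16) for b in(25.4,39)]
  print(dz,proj(W,P).round().tolist(),proj(S,P).round().tolist())
E
```

```text
[ 397.96931846 -181.17420394  197.96316696] 50.10777596220961
(array([ 409.9, -151.1,  211.8]), array([-0.,  0., -0.,  0.])) (array([ 410.4, -147. ,  215.5]), array([ 0.2, -0.2,  1.2, -0.5]))
-14 [[265.0, 248.0], [238.0, 248.0], [267.0, 308.0], [241.0, 308.0]] [[306.0, 158.0], [311.0, 160.0], [313.0, 151.0], [318.0, 153.0]]
-4 [[263.0, 253.0], [234.0, 253.0], [265.0, 316.0], [237.0, 316.0]] [[306.0, 155.0], [311.0, 157.0], [313.0, 148.0], [318.0, 150.0]]
6 [[260.0, 259.0], [230.0, 259.0], [262.0, 325.0], [233.0, 325.0]] [[306.0, 151.0], [311.0, 153.0], [313.0, 144.0], [318.0, 146.0]]
```

Both views put the fingertips on or above the tab, roughly 15–20 mm higher than the stated geometry. I open, go 16 mm lower and close again, watching the force.

```bash

python3 -m crank '[{"grip":0.091,"x":0,"y":0,"z":0,"yaw":0},{"grip":0.091,"x":0,"y":0,"z":0,"yaw":0},{"grip":0.091,"x":0,"y":0,"z":0,"yaw":0},{"grip":0.091,"x":0,"y":0,"z":0,"yaw":0},{"grip":0.091,"x":0,"y":0,"z":0,"yaw":0}]' 25
python3 -m crank '[{"grip":0.091,"x":0,"y":0,"z":0.005,"yaw":0},{"grip":0.091,"x":0,"y":0,"z":0.01,"yaw":0},{"grip":0.091,"x":0,"y":0,"z":0.016,"yaw":0},{"grip":0.091,"x":0,"y":0,"z":0.016,"yaw":0},{"grip":0.05,"x":0,"y":0,"z":0.016,"yaw":0}]' 25
python3 -m crank '[{"grip":0.05,"x":0,"y":0,"z":0,"yaw":0},{"grip":0.05,"x":0,"y":0,"z":0,"yaw":0},{"grip":0.05,"x":0,"y":0,"z":0,"yaw":0},{"grip":0.05,"x":0,"y":0,"z":0,"yaw":0},{"grip":0.05,"x":0,"y":0,"z":0,"yaw":0}]' 25
```

```text
time_s: 6.18
ee_pos: [397.9, -181.1, 197.8]
ee_rot: [-180.0, 0.0, 8.6]
force: [1.0, 0.2, 0.3]
gripper_width: 80.3
gripper_force: 0.0
time_s: 6.6
ee_pos: [397.5, -181.0, 181.2]
ee_rot: [-179.9, 0.1, 8.6]
force: [-0.4, -0.3, 0.1]
gripper_width: 87.2
gripper_force: 0.0
time_s: 7.02
ee_pos: [397.6, -179.2, 181.7]
ee_rot: [-179.7, 0.0, 8.6]
force: [-0.4, 5.5, 1.0]
gripper_width: 59.1
gripper_force: 25.0
```

Gripped at 59 mm. Now the arc in 4.2° rows, checked after the first third.

```bash

python3 -m crank '[{"grip":0.05,"x":0.0104,"y":0,"z":-0.0144,"yaw":0},{"grip":0.05,"x":0.0219,"y":0,"z":-0.0281,"yaw":0},{"grip":0.05,"x":0.0343,"y":0,"z":-0.0408,"yaw":0},{"grip":0.05,"x":0.0476,"y":0,"z":-0.0526,"yaw":0},{"grip":0.05,"x":0.0618,"y":0,"z":-0.0635,"yaw":0}]' 40
python3 - <<'E'
from h import *
s=grab_frame("scene")[60:260,200:380]
w=grab_frame("wrist")
cv2.imwrite("pics/c5.png",np.hstack([cv2.resize(s,(360,400),interpolation=2),cv2.resize(w,(440,400))])[:,:,::-1])
E
```

```text
time_s: 7.43
ee_pos: [459.2, -170.0, 243.6]
ee_rot: [-179.7, 0.1, 8.6]
force: [5.6, 1.6, -14.4]
gripper_width: 58.7
gripper_force: 40.0
```

View pics/c5.png

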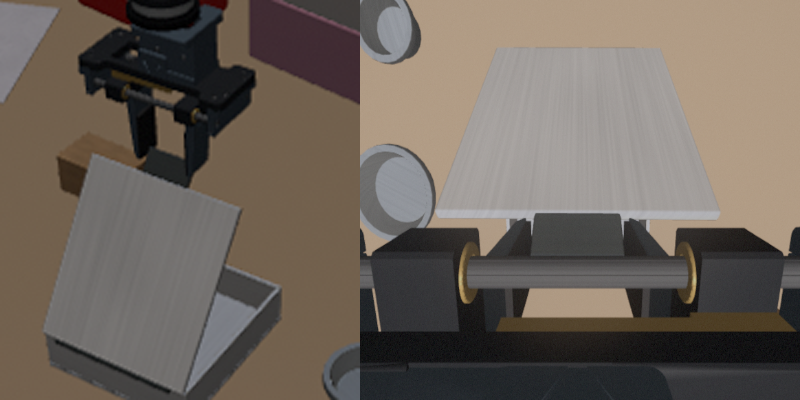

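The lid follows, with the tab held between the fingers. Continuing to the stop.

```bash

python3 -m crank '[{"grip":0.05,"x":0.0149,"y":0,"z":-0.0097,"yaw":0},{"grip":0.05,"x":0.0305,"y":0,"z":-0.0184,"yaw":0},{"grip":0.05,"x":0.0467,"y":0,"z":-0.0258,"yaw":0},{"grip":0.05,"x":0.0633,"y":0,"z":-0.0321,"yaw":0},{"grip":0.05,"x":0.0804,"y":0,"z":-0.0371,"yaw":0}]' 40
python3 -m crank '[{"grip":0.05,"x":0.0174,"y":0,"z":-0.0038,"yaw":0},{"grip":0.05,"x":0.0351,"y":0,"z":-0.0062,"yaw":0},{"grip":0.05,"x":0.0528,"y":0,"z":-0.0074,"yaw":0},{"grip":0.05,"x":0.0706,"y":0,"z":-0.0072,"yaw":0},{"grip":0.05,"x":0.0884,"y":0,"z":-0.0058,"yaw":0}]' 40
python3 -m crank '[{"grip":0.05,"x":0.004,"y":0,"z":0,"yaw":0},{"grip":0.05,"x":0.006,"y":0,"z":0,"yaw":0},{"grip":0.05,"x":0.006,"y":0,"z":0,"yaw":0},{"grip":0.05,"x":0.006,"y":0,"z":0,"yaw":0},{"grip":0.05,"x":0.006,"y":0,"z":0,"yaw":0}]' 40
```

```text
time_s: 7.95
ee_pos: [537.2, -158.5, 279.5]
ee_rot: [-179.7, 0.4, 8.6]
force: [-0.1, 1.2, -12.0]
gripper_width: 58.4
gripper_force: 40.0
time_s: 8.37
ee_pos: [623.9, -145.6, 285.8]
ee_rot: [-179.8, 0.5, 8.6]
force: [-5.9, 0.5, -0.2]
gripper_width: 58.3
gripper_force: 40.0
time_s: 8.78
ee_pos: [625.4, -145.4, 285.7]
ee_rot: [-179.7, 1.0, 8.6]
force: [-13.4, -0.1, -3.1]
gripper_width: 58.5
gripper_force: 40.0
```

At the stop: the force rose to 13 N with no further travel. Release, lift, and measure the bowls again.

```bash

python3 -m crank '[{"grip":0.091,"x":-0.006,"y":0,"z":0,"yaw":0},{"grip":0.091,"x":-0.006,"y":0,"z":0,"yaw":0},{"grip":0.091,"x":-0.006,"y":0,"z":0,"yaw":0},{"grip":0.091,"x":-0.006,"y":0,"z":-0.02,"yaw":0},{"grip":0.091,"x":-0.006,"y":0,"z":-0.06,"yaw":0}]' 40
python3 -m crank '[{"grip":0.091,"x":-0.04,"y":0,"z":0,"yaw":-0.12},{"grip":0.091,"x":-0.08,"y":0,"z":0,"yaw":-0.24},{"grip":0.091,"x":-0.12,"y":0,"z":0,"yaw":-0.36},{"grip":0.091,"x":-0.16,"y":0,"z":0,"yaw":-0.48},{"grip":0.091,"x":-0.16,"y":0,"z":0,"yaw":-0.6}]' 40
python3 - <<'E'
from h import *
p=np.load("case.npy");a=grab_frame("top"); b=grab_frame("scene")
cv2.imwrite("pics/t2.png",a[:,:,::-1]);cv2.imwrite("pics/s2.png",b[:,:,::-1])
T=camera_model("top");S=camera_model("scene")
for D,g in zip(DIA,[(575,262),(411,88),(478,423),(591,100),(408,260)]): print(D,*locate(a,T,g,D),*locate(b,S,g,D))
cs=np.array([np.cos(p[2]),np.sin(p[2]),0]); shift(np.array([575,262,120])-62.9*cs,98.65)
s=b[60:260,200:380]
out=np.hstack([cv2.resize(s,(360,400),interpolation=2),cv2.resize(a[60:340,120:460],(440,400))])[:,:,::-1].copy()
for th,col in((1.57,(0,255,0)),(1.66,(0,0,255))):
  q=((proj(S,[lidP(p,220,-100,0,th),lidP(p,220,100,0,th)])-[200,60])*2).astype(int); cv2.line(out,q[0].tolist(),q[1].tolist(),col,1)
cv2.imwrite("pics/c6.png",out)
E
```

```text
time_s: 9.2
ee_pos: [624.5, -146.2, 344.0]
ee_rot: [-179.8, 0.5, 8.6]
force: [1.0, 0.7, 0.2]
gripper_width: 88.4
gripper_force: 0.0
time_s: 9.62
ee_pos: [461.9, -170.9, 349.9]
ee_rot: [180.0, 0.1, 43.2]
force: [0.1, 0.8, 0.3]
gripper_width: 91.0
gripper_force: 0.0
136 [575.3 262. ] 0.994 [574.2 261.3] 0.991
116 [410.9  87.8] 0.995 [409.6  87.4] 0.989
96 [478.3 423.4] 0.99 [477.4 423. ] 0.983
76 [592.3  99.8] 0.988 [590.9  99. ] 0.984
56 [409.1 259. ] 0.981 [408.2 259.1] 0.97
target [512.8 252.5 120. ] shift x,y,z m: [ 0.3218 -0.279   0.2298] yaw rad -0.972 rows 11.6
```

View pics/c6.png

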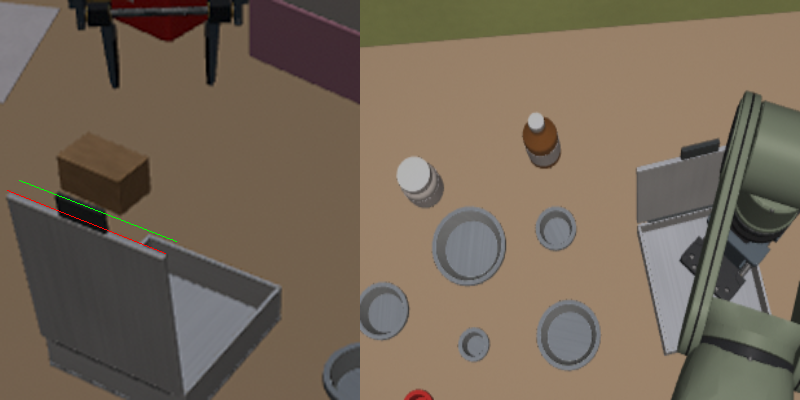

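Lid on the red full-open line; all bowls are unmoved. I use the tips seen at (257.5,103.5) and (305.5,101) to calibrate the finger length.

```bash

python3 - <<'E'
from h import *
S=camera_model("scene");e=np.array([461.9,-170.9,349.9]);y=np.radians(43.2)
tx=np.array([np.cos(y),np.sin(y),0]);ty=np.array([np.sin(y),-np.cos(y),0])
for dz in(-14,-4,6):
  print(dz,[proj(S,[e+[0,0,dz]+a*tx+k*b*ty for a in(16,0,-16) for b in(45.5,59)]).round().tolist() for k in(1,-1)])
E
```

```text
-14 [[[262.0, 114.0], [255.0, 114.0], [262.0, 110.0], [256.0, 110.0], [262.0, 106.0], [256.0, 106.0]], [[305.0, 113.0], [311.0, 112.0], [304.0, 108.0], [311.0, 108.0], [304.0, 104.0], [310.0, 104.0]]]
-4 [[[261.0, 110.0], [255.0, 110.0], [262.0, 106.0], [255.0, 106.0], [262.0, 102.0], [255.0, 102.0]], [[305.0, 108.0], [311.0, 108.0], [304.0, 104.0], [311.0, 104.0], [304.0, 100.0], [310.0, 100.0]]]
6 [[[261.0, 106.0], [255.0, 106.0], [261.0, 102.0], [255.0, 102.0], [261.0, 98.0], [255.0, 98.0]], [[305.0, 104.0], [311.0, 104.0], [304.0, 100.0], [311.0, 100.0], [304.0, 96.0], [310.0, 96.0]]]
```

```bash

for i in 1 2 3; do python3 -m crank '[{"grip":0.04,"x":0.0215,"y":-0.0186,"z":0,"yaw":0},{"grip":0.04,"x":0.043,"y":-0.0372,"z":0,"yaw":0},{"grip":0.04,"x":0.0645,"y":-0.0558,"z":0,"yaw":0},{"grip":0.04,"x":0.086,"y":-0.0744,"z":0,"yaw":0},{"grip":0.04,"x":0.1073,"y":-0.093,"z":0,"yaw":0}]' 40|grep ee; done
for i in 1 2; do python3 -m crank '[{"grip":0.04,"x":0,"y":0,"z":0.023,"yaw":-0.1},{"grip":0.04,"x":0,"y":0,"z":0.046,"yaw":-0.2},{"grip":0.04,"x":0,"y":0,"z":0.069,"yaw":-0.3},{"grip":0.04,"x":0,"y":0,"z":0.092,"yaw":-0.4},{"grip":0.04,"x":0,"y":0,"z":0.115,"yaw":-0.486}]' 40|grep -v t_f; done
python3 - <<'E'
from h import *
p=np.load("case.npy");cs=np.array([np.cos(p[2]),np.sin(p[2]),0]); shift(np.array([575,261.7,40])-62.9*cs,98.65)
E
```

```text
ee_pos: [484.6, -27.7, 348.4]
ee_rot: [179.9, -0.1, 42.8]
ee_pos: [499.4, 114.2, 348.3]
ee_rot: [180.0, -0.1, 42.9]
ee_pos: [514.0, 255.9, 348.1]
ee_rot: [180.0, -0.1, 42.9]
time_s: 11.38
ee_pos: [514.0, 254.6, 232.0]
ee_rot: [179.9, -0.1, 71.0]
force: [-0.0, -0.3, -0.1]
gripper_width: 39.9
gripper_force: 0.0
time_s: 11.8
ee_pos: [514.1, 254.5, 116.9]
ee_rot: [179.9, -0.0, 98.8]
force: [0.8, -0.0, -0.3]
gripper_width: 40.2
gripper_force: 0.0
target [512.8 252.2  40. ] shift x,y,z m: [-0.002  -0.0016  0.0769] yaw rad 0.003 rows 1.8
```

```bash

python3 -m crank '[{"grip":0.04,"x":-0.002,"y":-0.0016,"z":0.03,"yaw":0},{"grip":0.04,"x":-0.002,"y":-0.0016,"z":0.055,"yaw":0},{"grip":0.04,"x":-0.002,"y":-0.0016,"z":0.07,"yaw":0},{"grip":0.04,"x":-0.002,"y":-0.0016,"z":0.077,"yaw":0},{"grip":0.04,"x":-0.002,"y":-0.0016,"z":0.077,"yaw":0}]' 60
python3 -m crank '[{"grip":0.004,"x":0,"y":0,"z":0,"yaw":0},{"grip":0.004,"x":0,"y":0,"z":0,"yaw":0},{"grip":0.004,"x":0,"y":0,"z":0,"yaw":0},{"grip":0.004,"x":0,"y":0,"z":0,"yaw":0},{"grip":0.004,"x":0,"y":0,"z":0,"yaw":0}]' 60
python3 - <<'E'
from h import *
W=grab_frame("wrist");s=grab_frame("scene")[230:380,330:490]
cv2.imwrite("pics/c7.png",np.hstack([cv2.resize(s,(400,375),interpolation=2),cv2.resize(W,(400,375))])[:,:,::-1])
E
```

```text
time_s: 12.22
ee_pos: [511.5, 251.4, 39.3]
ee_rot: [-179.9, 0.0, 98.6]
force: [-0.4, -0.5, -0.6]
gripper_width: 39.7
gripper_force: 0.0
time_s: 12.63
ee_pos: [512.0, 251.1, 42.1]
ee_rot: [179.9, -0.0, 98.7]
force: [-0.1, 0.2, -0.2]
gripper_width: 9.5
gripper_force: 0.0
```

View pics/c7.png

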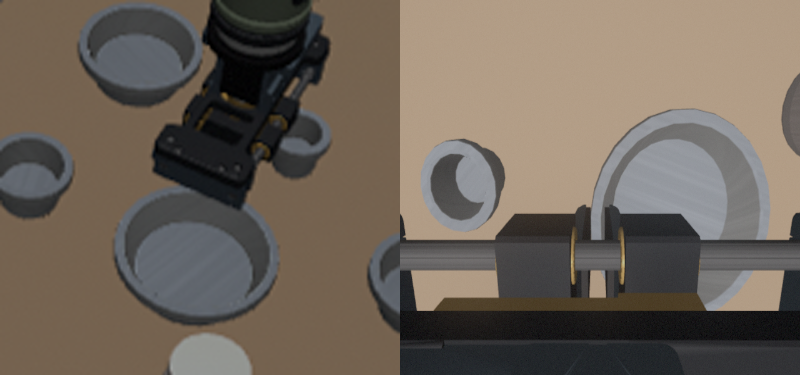

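The wrist view shows the fingers over the rim at (598,215). I hold one more call to see whether they close on it.

```bash

python3 -m crank '[{"grip":0.004,"x":0,"y":0,"z":0,"yaw":0},{"grip":0.004,"x":0,"y":0,"z":0,"yaw":0},{"grip":0.004,"x":0,"y":0,"z":0,"yaw":0},{"grip":0.004,"x":0,"y":0,"z":0,"yaw":0},{"grip":0.004,"x":0,"y":0,"z":0,"yaw":0}]' 60
```

```text
time_s: 13.15
ee_pos: [511.5, 250.9, 41.2]
ee_rot: [-180.0, -0.0, 98.7]
force: [0.0, 0.8, 0.4]
gripper_width: 3.9
gripper_force: 0.0
```

Missed at TCP 41, so the tips really are above TCP + 3 mm, in line with the pictures' estimate of about +8. I reopen, go 15 mm lower and close.

```bash

python3 -m crank '[{"grip":0.04,"x":0,"y":0,"z":0,"yaw":0},{"grip":0.04,"x":0,"y":0,"z":0,"yaw":0},{"grip":0.04,"x":0,"y":0,"z":0,"yaw":0},{"grip":0.04,"x":0,"y":0,"z":0,"yaw":0},{"grip":0.04,"x":0,"y":0,"z":0,"yaw":0}]' 60|grep width
python3 -m crank '[{"grip":0.04,"x":0,"y":0,"z":0.005,"yaw":0},{"grip":0.04,"x":0,"y":0,"z":0.01,"yaw":0},{"grip":0.04,"x":0,"y":0,"z":0.015,"yaw":0},{"grip":0.04,"x":0,"y":0,"z":0.015,"yaw":0},{"grip":0.004,"x":0,"y":0,"z":0.015,"yaw":0}]' 60
python3 -m crank '[{"grip":0.004,"x":0,"y":0,"z":0,"yaw":0},{"grip":0.004,"x":0,"y":0,"z":0,"yaw":0},{"grip":0.004,"x":0,"y":0,"z":0,"yaw":0},{"grip":0.004,"x":0,"y":0,"z":0,"yaw":0},{"grip":0.004,"x":0,"y":0,"z":0,"yaw":0}]' 60
```

```text
gripper_width: 34.4
time_s: 13.98
ee_pos: [511.1, 250.7, 25.6]
ee_rot: [-179.9, 0.0, 98.7]
force: [0.6, 0.8, 0.9]
gripper_width: 35.9
gripper_force: 0.0
time_s: 14.4
ee_pos: [511.6, 251.0, 26.4]
ee_rot: [180.0, -0.0, 98.7]
force: [0.8, 0.9, -0.3]
gripper_width: 9.1
gripper_force: 54.4
```

Gripped at 9 mm with 54 N. Lift, and check where the bowl hangs.

```bash

python3 -m crank '[{"grip":0.004,"x":0,"y":0,"z":-0.01,"yaw":0},{"grip":0.004,"x":0,"y":0,"z":-0.04,"yaw":0},{"grip":0.004,"x":0,"y":0,"z":-0.08,"yaw":0},{"grip":0.004,"x":0,"y":0,"z":-0.12,"yaw":0},{"grip":0.004,"x":0,"y":0,"z":-0.14,"yaw":0}]' 60
python3 - <<'E'
from h import *
a=grab_frame("top");s=grab_frame("scene");T=camera_model("top");S=camera_model("scene");p=np.load("case.npy")
e=state()["ee_pos"];cs=np.array([np.cos(p[2]),np.sin(p[2]),0]);cy=np.array([-cs[1],cs[0],0])
c=e+62.9*cs; z0=e[2]-26
b=sil(S,c[0],c[1],136,z0)
o=s[180:380,330:530].copy(); cv2.polylines(o,[(b-[330,180]).astype(np.int32)],True,(255,0,0),1)
o2=a[120:320,140:340].copy();b=sil(T,c[0],c[1],136,z0);cv2.polylines(o2,[(b-[140,120]).astype(np.int32)],True,(255,0,0),1)
cv2.imwrite("pics/c8.png",np.hstack([cv2.resize(o,(400,400)),cv2.resize(o2,(400,400))])[:,:,::-1])
tgt=caseP(p,[-8-62.9,0,0]); shift([tgt[0],tgt[1],160])
E
```

```text
time_s: 14.82
ee_pos: [513.2, 251.7, 171.9]
ee_rot: [179.6, -0.1, 98.7]
force: [1.3, -0.4, -0.3]
gripper_width: 9.1
gripper_force: 57.3
target [ 418.4 -177.7  160. ] shift x,y,z m: [-0.4102 -0.1594  0.0116] yaw rad 0.0 rows 10.6
```

View pics/c8.png

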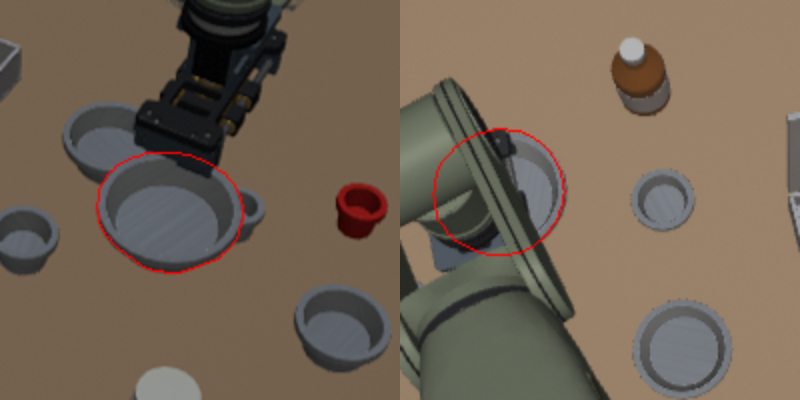

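The bowl hangs level and matches the predicted outline. Carry it over the case.

```bash

for i in 1 2 3; do python3 -m crank '[{"grip":0.004,"x":-0.0274,"y":-0.0106,"z":0,"yaw":0},{"grip":0.004,"x":-0.0547,"y":-0.0212,"z":0,"yaw":0},{"grip":0.004,"x":-0.082,"y":-0.0319,"z":0,"yaw":0},{"grip":0.004,"x":-0.1094,"y":-0.0425,"z":0,"yaw":0},{"grip":0.004,"x":-0.1367,"y":-0.0531,"z":0,"yaw":0}]' 60|grep -v t_f; done
python3 -m crank '[{"grip":0.004,"x":0,"y":0,"z":0.02,"yaw":0},{"grip":0.004,"x":0,"y":0,"z":0.045,"yaw":0},{"grip":0.004,"x":0,"y":0,"z":0.07,"yaw":0},{"grip":0.004,"x":0,"y":0,"z":0.08,"yaw":0},{"grip":0.004,"x":0,"y":0,"z":0.08,"yaw":0}]' 60|grep -v t_f
python3 - <<'E'
from h import *
p=np.load("case.npy");tgt=caseP(p,[-8-62.9,0,0]); shift([tgt[0],tgt[1],32.5],98.65)
E
```

```text
time_s: 15.33
ee_pos: [477.8, 106.2, 164.8]
ee_rot: [-179.8, 0.0, 98.7]
force: [-0.3, -0.6, -1.8]
gripper_width: 8.7
gripper_force: 57.5
time_s: 15.75
ee_pos: [446.0, -36.7, 165.0]
ee_rot: [-179.8, -0.0, 98.7]
force: [0.6, 0.7, -1.2]
gripper_width: 9.0
gripper_force: 57.5
time_s: 16.17
ee_pos: [414.3, -179.5, 165.0]
ee_rot: [-179.8, -0.1, 98.7]
force: [0.6, 0.4, -1.7]
gripper_width: 8.6
gripper_force: 57.5
time_s: 16.58
ee_pos: [412.6, -177.3, 82.8]
ee_rot: [-179.6, -0.3, 98.7]
force: [-0.1, -0.2, -2.2]
gripper_width: 8.5
gripper_force: 57.5
target [ 418.4 -177.7   32.5] shift x,y,z m: [-0.0013  0.0057  0.0503] yaw rad 0.001 rows 1.2
```

```bash

python3 -m crank '[{"grip":0.004,"x":-0.0013,"y":0.0057,"z":0.0,"yaw":0},{"grip":0.004,"x":-0.0013,"y":0.0057,"z":0.015,"yaw":0},{"grip":0.004,"x":-0.0013,"y":0.0057,"z":0.03,"yaw":0},{"grip":0.004,"x":-0.0013,"y":0.0057,"z":0.043,"yaw":0},{"grip":0.004,"x":-0.0013,"y":0.0057,"z":0.049,"yaw":0}]' 60|grep -v t_f
python3 -m crank '[{"grip":0.004,"x":0,"y":0,"z":0.001,"yaw":0},{"grip":0.004,"x":0,"y":0,"z":0.002,"yaw":0},{"grip":0.004,"x":0,"y":0,"z":0.003,"yaw":0},{"grip":0.004,"x":0,"y":0,"z":0.003,"yaw":0},{"grip":0.004,"x":0,"y":0,"z":0.003,"yaw":0}]' 60
```

```text
time_s: 17.0
ee_pos: [422.2, -178.9, 36.8]
ee_rot: [-180.0, -0.0, 98.7]
force: [-0.8, 0.2, -0.4]
gripper_width: 9.1
gripper_force: 58.2
time_s: 17.42
ee_pos: [422.7, -179.3, 34.9]
ee_rot: [179.9, 0.1, 98.7]
force: [-0.2, 1.2, 0.3]
gripper_width: 9.0
gripper_force: 58.1
```

```bash

python3 -m crank '[{"grip":0.004,"x":0,"y":0,"z":0.001,"yaw":0},{"grip":0.004,"x":0,"y":0,"z":0.002,"yaw":0},{"grip":0.004,"x":0,"y":0,"z":0.003,"yaw":0},{"grip":0.004,"x":0,"y":0,"z":0.003,"yaw":0},{"grip":0.004,"x":0,"y":0,"z":0.003,"yaw":0}]' 60
```

```text
time_s: 17.83
ee_pos: [421.8, -179.1, 31.5]
ee_rot: [-180.0, -0.0, 98.7]
force: [-2.6, 0.4, 4.4]
gripper_width: 8.7
gripper_force: 59.9
```

Contact at 31.5, as expected for the case floor. Release, rise, and look again.

```bash

python3 -m crank '[{"grip":0.035,"x":0,"y":0,"z":0,"yaw":0},{"grip":0.035,"x":0,"y":0,"z":0,"yaw":0},{"grip":0.035,"x":0,"y":0,"z":0,"yaw":0},{"grip":0.035,"x":0,"y":0,"z":0,"yaw":0},{"grip":0.035,"x":0,"y":0,"z":0,"yaw":0}]' 60|grep -v t_f
python3 -m crank '[{"grip":0.035,"x":0,"y":0,"z":-0.02,"yaw":0},{"grip":0.035,"x":0,"y":0,"z":-0.05,"yaw":0},{"grip":0.035,"x":0,"y":0,"z":-0.08,"yaw":0},{"grip":0.035,"x":0,"y":0,"z":-0.11,"yaw":0},{"grip":0.035,"x":0,"y":0,"z":-0.14,"yaw":0}]' 60|grep -v t_f
python3 -m crank '[{"grip":0.035,"x":0.035,"y":-0.005,"z":0,"yaw":0},{"grip":0.035,"x":0.07,"y":-0.01,"z":0,"yaw":0},{"grip":0.035,"x":0.105,"y":-0.015,"z":0,"yaw":0},{"grip":0.035,"x":0.14,"y":-0.02,"z":0,"yaw":0},{"grip":0.035,"x":0.175,"y":-0.025,"z":0,"yaw":0}]' 60|grep -v t_f
cat > look.py <<'E'
from h import *
import sys
a=grab_frame("top");b=grab_frame("scene");n=sys.argv[1]
cv2.imwrite(f"pics/t{n}.png",a[:,:,::-1]);cv2.imwrite(f"pics/s{n}.png",b[:,:,::-1])
T=camera_model("top");S=camera_model("scene")
for D,g in zip(DIA,[(575,262),(411,88),(478,423),(591,100),(408,260)]): print(D,*locate(a,T,g,D),*locate(b,S,g,D))
E
python3 look.py 3; python3 - <<'E'
from h import *
p=np.load("case.npy");cs=np.array([np.cos(p[2]),np.sin(p[2]),0]); shift(np.array([410.3,87.6,120])-52.7*cs,98.65)
# bowl1 rim in case, scene view: dark/bright separation by viewing
s=cv2.imread("pics/s3.png")[120:280,200:360]; S=camera_model("scene"); c=caseP(p,[-4,0,0])
o=cv2.resize(s,(600,600),interpolation=2)
for D,z,k in((136,49,(0,0,255)),(120,49,(0,255,0))):
    q=proj(S,np.c_[c[0]+D/2*np.cos(A),c[1]+D/2*np.sin(A),0*A+z]); cv2.polylines(o,[((q-[200,120]+.5)*3.75).astype(np.int32)],True,k,1)
cv2.imwrite("pics/c9.png",o)
E
```

```text
time_s: 18.25
ee_pos: [422.1, -179.1, 31.1]
ee_rot: [180.0, -0.0, 98.7]
force: [-0.4, -0.4, -0.1]
gripper_width: 34.6
gripper_force: 0.0
time_s: 18.67
ee_pos: [421.7, -178.9, 172.6]
ee_rot: [180.0, -0.0, 98.7]
force: [0.6, -1.4, -0.2]
gripper_width: 35.2
gripper_force: 0.0
time_s: 19.08
ee_pos: [370.0, -8.6, 171.3]
ee_rot: [180.0, -0.0, 98.7]
force: [0.4, 1.1, 0.5]
gripper_width: 34.7
gripper_force: 0.0
136 [695.2 349.4] 0.625 [686.6 344.7] 0.68
116 [365.1 -11. ] 4.709 [409.6  87.4] 0.989
96 [478.3 423.5] 0.99 [477.4 423. ] 0.983
76 [592.4  99.9] 0.985 [591.1  99.2] 0.985
56 [409.  259.1] 0.98 [408.2 259.1] 0.97
target [358.2  79.7 120. ] shift x,y,z m: [0.0867 0.0031 0.0511] yaw rad 0.007 rows 2.4
```

View pics/c9.png

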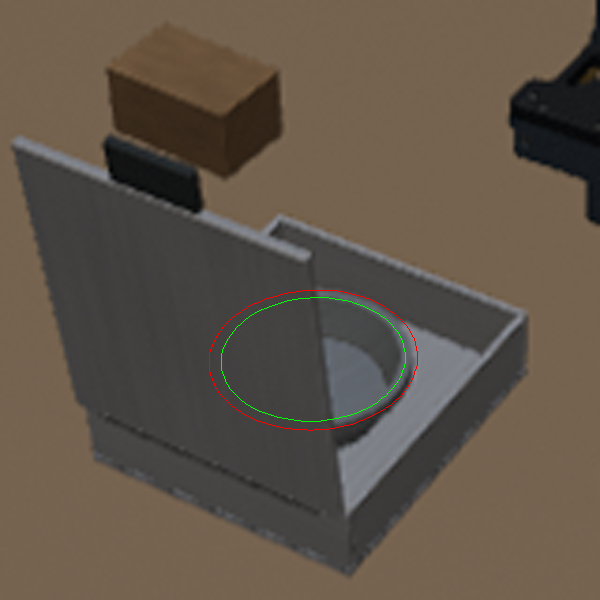

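Bowl1 sits on the floor where predicted, centre about (484.2, -169.6), and the other bowls are unmoved. Now bowl2.

```bash

python3 -m crank '[{"grip":0.04,"x":0.03,"y":0.001,"z":0,"yaw":0},{"grip":0.04,"x":0.06,"y":0.002,"z":0,"yaw":0},{"grip":0.04,"x":0.0867,"y":0.003,"z":0.02,"yaw":0},{"grip":0.04,"x":0.0867,"y":0.003,"z":0.05,"yaw":0},{"grip":0.04,"x":0.0867,"y":0.003,"z":0.051,"yaw":0}]' 60|grep -v t_f
python3 -m crank '[{"grip":0.04,"x":0,"y":0,"z":0,"yaw":0},{"grip":0.04,"x":0,"y":0,"z":0,"yaw":0},{"grip":0.04,"x":0,"y":0,"z":0,"yaw":0},{"grip":0.04,"x":0,"y":0,"z":0,"yaw":0},{"grip":0.04,"x":0,"y":0,"z":0,"yaw":0}]' 60|grep -v t_f
python3 - <<'E'
from h import *
p=np.load("case.npy");cs=np.array([np.cos(p[2]),np.sin(p[2]),0]); shift(np.array([410.3,87.6,26.4])-52.7*cs,98.65)
E
python3 look.py 4
```

```text
time_s: 19.6
ee_pos: [357.4, 76.2, 116.9]
ee_rot: [-179.5, 0.0, 98.9]
force: [-1.4, 0.1, -0.9]
gripper_width: 40.0
gripper_force: 0.0
time_s: 20.02
ee_pos: [361.4, 75.9, 121.1]
ee_rot: [179.9, -0.0, 98.6]
force: [-1.1, 0.2, -0.1]
gripper_width: 39.8
gripper_force: 0.0
target [358.2  79.7  26.4] shift x,y,z m: [ 0.0042 -0.0026  0.0947] yaw rad -0.0 rows 2.3
136 [695.2 349.4] 0.625 [686.5 344.8] 0.679
116 [409.4 258.8] 0.481 [409.6  87.4] 0.989
96 [478.3 423.4] 0.99 [477.3 422.9] 0.985
76 [592.3  99.8] 0.987 [591.1  99.2] 0.985
56 [409.1 259. ] 0.981 [408.2 259.1] 0.97
```

```bash

python3 -m crank '[{"grip":0.04,"x":0.0042,"y":-0.0026,"z":0.03,"yaw":0},{"grip":0.04,"x":0.0042,"y":-0.0026,"z":0.06,"yaw":0},{"grip":0.04,"x":0.0042,"y":-0.0026,"z":0.085,"yaw":0},{"grip":0.04,"x":0.0042,"y":-0.0026,"z":0.0945,"yaw":0},{"grip":0.04,"x":0.0042,"y":-0.0026,"z":0.0945,"yaw":0}]' 60|grep -v t_f
python3 -m crank '[{"grip":0.004,"x":0,"y":0,"z":0,"yaw":0},{"grip":0.004,"x":0,"y":0,"z":0,"yaw":0},{"grip":0.004,"x":0,"y":0,"z":0,"yaw":0},{"grip":0.004,"x":0,"y":0,"z":0,"yaw":0},{"grip":0.004,"x":0,"y":0,"z":0,"yaw":0}]' 60|grep -v t_f
python3 -m crank '[{"grip":0.004,"x":0,"y":0,"z":0,"yaw":0},{"grip":0.004,"x":0,"y":0,"z":0,"yaw":0},{"grip":0.004,"x":0,"y":0,"z":0,"yaw":0},{"grip":0.004,"x":0,"y":0,"z":0,"yaw":0},{"grip":0.004,"x":0,"y":0,"z":0,"yaw":0}]' 60|grep -v t_f
```

```text
time_s: 20.53
ee_pos: [355.6, 79.6, 24.0]
ee_rot: [-179.7, 0.0, 98.7]
force: [0.1, 0.5, -0.2]
gripper_width: 39.8
gripper_force: 0.0
time_s: 20.95
ee_pos: [357.6, 80.1, 26.4]
ee_rot: [179.9, -0.0, 98.7]
force: [-1.0, 1.0, 3.7]
gripper_width: 9.6
gripper_force: 21.2
time_s: 21.37
ee_pos: [357.3, 80.1, 26.2]
ee_rot: [180.0, -0.0, 98.7]
force: [-2.1, 0.8, 6.0]
gripper_width: 8.0
gripper_force: 56.2
```

Gripped. Lift and carry to bowl1's centre, with contact expected at TCP 46.

```bash

python3 -m crank '[{"grip":0.004,"x":0,"y":0,"z":-0.01,"yaw":0},{"grip":0.004,"x":0,"y":0,"z":-0.04,"yaw":0},{"grip":0.004,"x":0,"y":0,"z":-0.08,"yaw":0},{"grip":0.004,"x":0,"y":0,"z":-0.12,"yaw":0},{"grip":0.004,"x":0,"y":0,"z":-0.14,"yaw":0}]' 60|grep -v t_f
python3 - <<'E'
from h import *
p=np.load("case.npy");cs=np.array([np.cos(p[2]),np.sin(p[2]),0]); shift(np.array([484.6,-169.5,120])-53.5*cs,98.65)
E
```

```text
time_s: 21.78
ee_pos: [359.3, 80.4, 169.8]
ee_rot: [179.6, -0.0, 98.7]
force: [1.1, 0.1, -1.0]
gripper_width: 8.0
gripper_force: 55.9
target [ 431.7 -177.5  120. ] shift x,y,z m: [-0.2659  0.0325  0.0498] yaw rad 0.001 rows 6.5
```

```bash

for i in 1 2; do python3 -m crank '[{"grip":0.004,"x":-0.0266,"y":0.0032,"z":0,"yaw":0},{"grip":0.004,"x":-0.0532,"y":0.0065,"z":0,"yaw":0},{"grip":0.004,"x":-0.08,"y":0.0098,"z":0,"yaw":0},{"grip":0.004,"x":-0.1065,"y":0.013,"z":0,"yaw":0},{"grip":0.004,"x":-0.133,"y":0.0162,"z":0,"yaw":0}]' 60|grep -v t_f; done
python3 -m crank '[{"grip":0.004,"x":0,"y":0,"z":0.02,"yaw":0},{"grip":0.004,"x":0,"y":0,"z":0.04,"yaw":0},{"grip":0.004,"x":0,"y":0,"z":0.055,"yaw":0},{"grip":0.004,"x":0,"y":0,"z":0.055,"yaw":0},{"grip":0.004,"x":0,"y":0,"z":0.055,"yaw":0}]' 60|grep -v t_f
python3 - <<'E'
from h import *
p=np.load("case.npy");cs=np.array([np.cos(p[2]),np.sin(p[2]),0]); shift(np.array([484.6,-169.5,48])-53.5*cs,98.65)
E
```

```text
time_s: 22.2
ee_pos: [393.4, -50.2, 165.6]
ee_rot: [180.0, 0.0, 98.7]
force: [-0.5, 0.0, -0.9]
gripper_width: 8.3
gripper_force: 56.0
time_s: 22.62
ee_pos: [429.5, -179.3, 165.4]
ee_rot: [-180.0, -0.0, 98.7]
force: [-0.3, -0.4, -0.9]
gripper_width: 7.9
gripper_force: 56.0
time_s: 23.03
ee_pos: [429.1, -177.8, 110.2]
ee_rot: [-179.9, -0.1, 98.7]
force: [0.2, 0.9, -1.1]
gripper_width: 8.2
gripper_force: 56.0
target [ 431.7 -177.5   48. ] shift x,y,z m: [-0.0001  0.0027  0.0622] yaw rad 0.001 rows 1.5
```

```bash

python3 -m crank '[{"grip":0.004,"x":0,"y":0.0025,"z":0.015,"yaw":0},{"grip":0.004,"x":0,"y":0.0025,"z":0.03,"yaw":0},{"grip":0.004,"x":0,"y":0.0025,"z":0.045,"yaw":0},{"grip":0.004,"x":0,"y":0.0025,"z":0.055,"yaw":0},{"grip":0.004,"x":0,"y":0.0025,"z":0.059,"yaw":0}]' 60|grep -v t_f
python3 -m crank '[{"grip":0.004,"x":0,"y":0,"z":0.001,"yaw":0},{"grip":0.004,"x":0,"y":0,"z":0.002,"yaw":0},{"grip":0.004,"x":0,"y":0,"z":0.003,"yaw":0},{"grip":0.004,"x":0,"y":0,"z":0.003,"yaw":0},{"grip":0.004,"x":0,"y":0,"z":0.003,"yaw":0}]' 60
```

```text
time_s: 23.45
ee_pos: [432.3, -177.5, 51.6]
ee_rot: [-180.0, -0.0, 98.7]
force: [-0.4, -0.4, -1.2]
gripper_width: 7.9
gripper_force: 56.1
time_s: 23.87
ee_pos: [432.5, -177.7, 49.3]
ee_rot: [179.9, 0.0, 98.7]
force: [0.0, -0.1, -0.5]
gripper_width: 7.8
gripper_force: 56.0
```

```bash

python3 -m crank '[{"grip":0.004,"x":0,"y":0,"z":0.001,"yaw":0},{"grip":0.004,"x":0,"y":0,"z":0.002,"yaw":0},{"grip":0.004,"x":0,"y":0,"z":0.003,"yaw":0},{"grip":0.004,"x":0,"y":0,"z":0.003,"yaw":0},{"grip":0.004,"x":0,"y":0,"z":0.003,"yaw":0}]' 60
```

```text
time_s: 24.28
ee_pos: [432.1, -177.6, 46.5]
ee_rot: [180.0, 0.0, 98.7]
force: [-2.3, 0.9, 5.8]
gripper_width: 7.8
gripper_force: 57.3
```

Contact at 46.5, so bowl2 is seated. Release, rise and head for bowl3.

```bash

python3 -m crank '[{"grip":0.035,"x":0,"y":0,"z":0,"yaw":0},{"grip":0.035,"x":0,"y":0,"z":0,"yaw":0},{"grip":0.035,"x":0,"y":0,"z":0,"yaw":0},{"grip":0.035,"x":0,"y":0,"z":0,"yaw":0},{"grip":0.035,"x":0,"y":0,"z":0,"yaw":0}]' 60|grep -v t_f
python3 -m crank '[{"grip":0.035,"x":0,"y":0,"z":-0.02,"yaw":0},{"grip":0.035,"x":0,"y":0,"z":-0.05,"yaw":0},{"grip":0.035,"x":0,"y":0,"z":-0.08,"yaw":0},{"grip":0.035,"x":0,"y":0,"z":-0.11,"yaw":0},{"grip":0.035,"x":0,"y":0,"z":-0.13,"yaw":0}]' 60|grep -v t_f
python3 - <<'E'
from h import *
p=np.load("case.npy");cs=np.array([np.cos(p[2]),np.sin(p[2]),0]); shift(np.array([478,423.2,176])-43*cs,98.65)
E
python3 look.py 5
```

```text
time_s: 24.7
ee_pos: [432.2, -177.6, 45.6]
ee_rot: [180.0, -0.0, 98.7]
force: [0.4, -0.7, -0.8]
gripper_width: 34.5
gripper_force: 0.0
time_s: 25.12
ee_pos: [433.0, -178.0, 178.4]
ee_rot: [179.8, 0.1, 98.7]
force: [0.6, -0.2, -0.8]
gripper_width: 34.7
gripper_force: 0.0
target [435.5 416.7 176. ] shift x,y,z m: [0.5875 0.0925 0.0024] yaw rad 0.001 rows 14.3
136 [695.3 349.4] 0.625 [686.6 344.7] 0.68
116 [409.4 258.9] 0.48 [592.8 100.4] 0.69
96 [478.3 423.3] 0.99 [477.3 422.9] 0.985
76 [592.4  99.9] 0.986 [591.1  99.2] 0.986
56 [409.1 259.1] 0.979 [408.2 259.1] 0.97
```

```bash

for i in 1 2 3 4; do python3 -m crank '[{"grip":0.04,"x":0.0294,"y":0.0046,"z":0,"yaw":0},{"grip":0.04,"x":0.0587,"y":0.0092,"z":0,"yaw":0},{"grip":0.04,"x":0.088,"y":0.0139,"z":0,"yaw":0},{"grip":0.04,"x":0.1175,"y":0.0185,"z":0,"yaw":0},{"grip":0.04,"x":0.1469,"y":0.0231,"z":0,"yaw":0}]' 60|grep ee_pos; done
python3 -m crank '[{"grip":0.04,"x":0,"y":0,"z":0.03,"yaw":0},{"grip":0.04,"x":0,"y":0,"z":0.06,"yaw":0},{"grip":0.04,"x":0,"y":0,"z":0.08,"yaw":0},{"grip":0.04,"x":0,"y":0,"z":0.08,"yaw":0},{"grip":0.04,"x":0,"y":0,"z":0.08,"yaw":0}]' 60|grep -v t_f
python3 - <<'E'
from h import *
p=np.load("case.npy");cs=np.array([np.cos(p[2]),np.sin(p[2]),0]); shift(np.array([478,423.2,26.4])-43*cs,98.65)
E
python3 look.py 6
```

```text
ee_pos: [431.7, -27.6, 174.5]
ee_pos: [432.3, 121.1, 174.5]
ee_pos: [433.0, 269.6, 174.3]
ee_pos: [433.7, 418.2, 174.0]
time_s: 27.3
ee_pos: [433.6, 416.4, 93.9]
ee_rot: [-179.8, 0.1, 98.7]
force: [1.3, 1.0, -0.4]
gripper_width: 39.8
gripper_force: 0.0
target [435.5 416.7  26.4] shift x,y,z m: [0.     0.002  0.0675] yaw rad 0.001 rows 1.6
136 [695.2 349.4] 0.625 [686.5 344.7] 0.679
116 [409.4 259. ] 0.48 [586.6  82.2] 0.696
96 [489.  420.5] 0.986 [477.4 423. ] 0.983
76 [592.3  99.8] 0.987 [590.9  99. ] 0.984
56 [409.1 259.2] 0.98 [408.2 259.1] 0.97
```

```bash

python3 -m crank '[{"grip":0.04,"x":0,"y":0.001,"z":0.02,"yaw":0},{"grip":0.04,"x":0,"y":0.001,"z":0.04,"yaw":0},{"grip":0.04,"x":0,"y":0.001,"z":0.06,"yaw":0},{"grip":0.04,"x":0,"y":0.001,"z":0.068,"yaw":0},{"grip":0.04,"x":0,"y":0.001,"z":0.068,"yaw":0}]' 60|grep -v t_f
for i in 1 2; do python3 -m crank '[{"grip":0.004,"x":0,"y":0,"z":0,"yaw":0},{"grip":0.004,"x":0,"y":0,"z":0,"yaw":0},{"grip":0.004,"x":0,"y":0,"z":0,"yaw":0},{"grip":0.004,"x":0,"y":0,"z":0,"yaw":0},{"grip":0.004,"x":0,"y":0,"z":0,"yaw":0}]' 60|grep -v t_f; done
```

```text
time_s: 27.82
ee_pos: [435.2, 416.9, 27.2]
ee_rot: [-179.9, 0.0, 98.7]
force: [0.0, -0.4, -0.5]
gripper_width: 40.0
gripper_force: 0.0
time_s: 28.23
ee_pos: [435.6, 417.7, 28.7]
ee_rot: [180.0, -0.1, 98.7]
force: [-1.7, 0.7, 2.9]
gripper_width: 9.6
gripper_force: 27.0
time_s: 28.65
ee_pos: [435.9, 418.0, 29.6]
ee_rot: [179.9, -0.1, 98.7]
force: [-1.7, -0.4, 8.7]
gripper_width: 3.9
gripper_force: 4.5
```

The pads slipped off the rim (29 mm was too high). I open, rise slightly and re-measure bowl3 before regrasping lower.

```bash

python3 -m crank '[{"grip":0.04,"x":0,"y":0,"z":-0.002,"yaw":0},{"grip":0.04,"x":0,"y":0,"z":-0.005,"yaw":0},{"grip":0.04,"x":0,"y":0,"z":-0.03,"yaw":0},{"grip":0.04,"x":0,"y":0,"z":-0.06,"yaw":0},{"grip":0.04,"x":0,"y":0,"z":-0.07,"yaw":0}]' 60|grep -v t_f
python3 -m crank '[{"grip":0.04,"x":0,"y":-0.03,"z":-0.02,"yaw":0},{"grip":0.04,"x":0,"y":-0.06,"z":-0.04,"yaw":0},{"grip":0.04,"x":0,"y":-0.09,"z":-0.04,"yaw":0},{"grip":0.04,"x":0,"y":-0.1,"z":-0.04,"yaw":0},{"grip":0.04,"x":0,"y":-0.1,"z":-0.04,"yaw":0}]' 60|grep -v t_f
python3 look.py 7;  python3 - <<'E'
from h import *
p=np.load("case.npy");cs=np.array([np.cos(p[2]),np.sin(p[2]),0]); shift(np.array([478,423.2,100])-43*cs,98.65)
E
```

```text
time_s: 29.07
ee_pos: [437.1, 418.9, 101.5]
ee_rot: [179.7, -0.2, 98.7]
force: [0.7, 0.3, 0.4]
gripper_width: 34.4
gripper_force: 0.0
time_s: 29.48
ee_pos: [334.6, 401.5, 137.7]
ee_rot: [-180.0, 0.0, 98.8]
force: [0.2, 0.1, -0.0]
gripper_width: 39.9
gripper_force: 0.0
136 [695.2 349.4] 0.625 [686.5 344.7] 0.679
116 [409.4 258.9] 0.48 [592.8 100.4] 0.69
96 [454.6 453.9] 1.435 [478.5 424. ] 0.985
76 [592.3  99.8] 0.988 [591.1  99.2] 0.985
56 [409.  259.1] 0.979 [408.2 259.1] 0.97
target [435.5 416.7 100. ] shift x,y,z m: [-0.0008  0.0993  0.0374] yaw rad 0.002 rows 2.5
```

Bowl3 moved only 1 mm, to (479.2, 424.2).

```bash

python3 -m crank '[{"grip":0.04,"x":0,"y":0.03,"z":0,"yaw":0},{"grip":0.04,"x":0,"y":0.06,"z":0,"yaw":0},{"grip":0.04,"x":0,"y":0.09,"z":0.02,"yaw":0},{"grip":0.04,"x":0,"y":0.1005,"z":0.05,"yaw":0},{"grip":0.04,"x":0,"y":0.1005,"z":0.07,"yaw":0}]' 60|grep -v t_f
python3 -m crank '[{"grip":0.04,"x":0,"y":0,"z":0.02,"yaw":0},{"grip":0.04,"x":0,"y":0,"z":0.04,"yaw":0},{"grip":0.04,"x":0,"y":0,"z":0.045,"yaw":0},{"grip":0.04,"x":0,"y":0,"z":0.045,"yaw":0},{"grip":0.04,"x":0,"y":0,"z":0.045,"yaw":0}]' 60|grep -v t_f
python3 - <<'E'
from h import *
shift([436.7,417.7,22],98.65)
E
```

```text
time_s: 30.0
ee_pos: [440.4, 417.4, 64.7]
ee_rot: [179.9, 0.0, 98.5]
force: [-0.5, -1.0, -0.4]
gripper_width: 40.2
gripper_force: 0.0
time_s: 30.42
ee_pos: [437.1, 417.7, 22.7]
ee_rot: [180.0, -0.0, 98.7]
force: [-0.5, -0.8, 0.1]
gripper_width: 40.1
gripper_force: 0.0
target [436.7 417.7  22. ] shift x,y,z m: [ 0.0001 -0.0004  0.0007] yaw rad 0.001 rows 0.0
```

```bash

for i in 1 2; do python3 -m crank '[{"grip":0.004,"x":0,"y":0,"z":0.0005,"yaw":0},{"grip":0.004,"x":0,"y":0,"z":0.0005,"yaw":0},{"grip":0.004,"x":0,"y":0,"z":0.0005,"yaw":0},{"grip":0.004,"x":0,"y":0,"z":0.0005,"yaw":0},{"grip":0.004,"x":0,"y":0,"z":0.0005,"yaw":0}]' 60|grep -v t_f; done
```

```text
time_s: 30.83
ee_pos: [436.2, 417.8, 23.0]
ee_rot: [179.9, -0.1, 98.7]
force: [-0.6, -0.2, 1.8]
gripper_width: 10.7
gripper_force: 55.7
time_s: 31.25
ee_pos: [436.2, 417.8, 22.9]
ee_rot: [179.9, -0.1, 98.7]
force: [-1.2, -1.0, 4.7]
gripper_width: 10.2
gripper_force: 55.6
```

Firm grip at 10.2 mm. Carry; contact is expected at TCP 58.

```bash

python3 -m crank '[{"grip":0.004,"x":0,"y":0,"z":-0.01,"yaw":0},{"grip":0.004,"x":0,"y":0,"z":-0.04,"yaw":0},{"grip":0.004,"x":0,"y":0,"z":-0.08,"yaw":0},{"grip":0.004,"x":0,"y":0,"z":-0.12,"yaw":0},{"grip":0.004,"x":0,"y":0,"z":-0.15,"yaw":0}]' 60|grep -v t_f
for i in 1 2 3 4; do python3 -m crank '[{"grip":0.004,"x":-0.0295,"y":-0.0042,"z":0,"yaw":0},{"grip":0.004,"x":-0.059,"y":-0.0084,"z":0,"yaw":0},{"grip":0.004,"x":-0.088,"y":-0.0126,"z":0,"yaw":0},{"grip":0.004,"x":-0.1175,"y":-0.0168,"z":0,"yaw":0},{"grip":0.004,"x":-0.147,"y":-0.0205,"z":0,"yaw":0}]' 60|grep -v t_f; done
python3 -m crank '[{"grip":0.004,"x":0,"y":0,"z":0.02,"yaw":0},{"grip":0.004,"x":0,"y":0,"z":0.04,"yaw":0},{"grip":0.004,"x":0,"y":0,"z":0.045,"yaw":0},{"grip":0.004,"x":0,"y":0,"z":0.045,"yaw":0},{"grip":0.004,"x":0,"y":0,"z":0.045,"yaw":0}]' 60|grep -v t_f
python3 - <<'E'
from h import *
p=np.load("case.npy");cs=np.array([np.cos(p[2]),np.sin(p[2]),0]); shift(np.array([485,-169.6,58])-42.5*cs,98.65)
E
```

```text
time_s: 31.67
ee_pos: [436.4, 417.9, 175.6]
ee_rot: [179.8, -0.1, 98.7]
force: [0.8, 1.1, -0.7]
gripper_width: 10.7
gripper_force: 56.9
time_s: 32.08
ee_pos: [437.4, 267.6, 172.2]
ee_rot: [180.0, -0.0, 98.7]
force: [0.4, -0.5, 0.3]
gripper_width: 10.2
gripper_force: 56.9
time_s: 32.5
ee_pos: [439.4, 119.2, 172.2]
ee_rot: [180.0, 0.0, 98.7]
force: [0.3, -0.7, -0.4]
gripper_width: 10.3
gripper_force: 56.9
time_s: 32.92
ee_pos: [441.4, -29.2, 172.3]
ee_rot: [180.0, 0.0, 98.7]
force: [1.0, 0.2, -0.5]
gripper_width: 10.3
gripper_force: 56.9
time_s: 33.33
ee_pos: [443.4, -177.6, 172.2]
ee_rot: [180.0, 0.0, 98.7]
force: [0.0, 0.3, -1.5]
gripper_width: 10.3
gripper_force: 56.9
time_s: 33.75
ee_pos: [444.2, -176.0, 127.3]
ee_rot: [180.0, 0.0, 98.7]
force: [-1.0, 1.0, -0.7]
gripper_width: 10.4
gripper_force: 56.9
target [ 443. -176.   58.] shift x,y,z m: [ 0.0002 -0.0012  0.0693] yaw rad 0.002 rows 1.7
```

```bash

python3 -m crank '[{"grip":0.004,"x":0,"y":-0.001,"z":0.02,"yaw":0},{"grip":0.004,"x":0,"y":-0.001,"z":0.04,"yaw":0},{"grip":0.004,"x":0,"y":-0.001,"z":0.055,"yaw":0},{"grip":0.004,"x":0,"y":-0.001,"z":0.065,"yaw":0},{"grip":0.004,"x":0,"y":-0.001,"z":0.067,"yaw":0}]' 60|grep -v t_f
python3 -m crank '[{"grip":0.004,"x":0,"y":0,"z":0.001,"yaw":0},{"grip":0.004,"x":0,"y":0,"z":0.002,"yaw":0},{"grip":0.004,"x":0,"y":0,"z":0.003,"yaw":0},{"grip":0.004,"x":0,"y":0,"z":0.003,"yaw":0},{"grip":0.004,"x":0,"y":0,"z":0.003,"yaw":0}]' 60
```

```text
time_s: 34.17
ee_pos: [442.9, -175.8, 59.4]
ee_rot: [-180.0, -0.0, 98.8]
force: [0.5, 0.2, -1.9]
gripper_width: 10.0
gripper_force: 56.9
time_s: 34.58
ee_pos: [443.7, -176.6, 57.9]
ee_rot: [179.9, 0.1, 98.7]
force: [-1.3, 1.2, 5.6]
gripper_width: 10.1
gripper_force: 57.7
```

Bowl3 is seated, with contact at 57.9. Release and go to bowl4, gripping across its outside.

```bash

python3 -m crank '[{"grip":0.035,"x":0,"y":0,"z":0,"yaw":0},{"grip":0.035,"x":0,"y":0,"z":0,"yaw":0},{"grip":0.035,"x":0,"y":0,"z":0,"yaw":0},{"grip":0.035,"x":0,"y":0,"z":0,"yaw":0},{"grip":0.035,"x":0,"y":0,"z":0,"yaw":0}]' 60|grep -v t_f
python3 -m crank '[{"grip":0.035,"x":0,"y":0,"z":-0.02,"yaw":0},{"grip":0.035,"x":0,"y":0,"z":-0.05,"yaw":0},{"grip":0.035,"x":0,"y":0,"z":-0.08,"yaw":0},{"grip":0.035,"x":0,"y":0,"z":-0.11,"yaw":0},{"grip":0.035,"x":0,"y":0,"z":-0.12,"yaw":0}]' 60|grep -v t_f
python3 look.py 8;  python3 - <<'E'
from h import *
shift([591.6,99.5,175],98.65)
E
```

```text
time_s: 35.0
ee_pos: [442.9, -176.3, 56.6]
ee_rot: [-180.0, -0.0, 98.7]
force: [-0.6, 1.3, 0.7]
gripper_width: 34.9
gripper_force: 0.0
time_s: 35.42
ee_pos: [445.1, -177.3, 180.8]
ee_rot: [179.6, 0.2, 98.7]
force: [0.7, -0.7, 0.3]
gripper_width: 35.1
gripper_force: 0.0
136 [695.3 349.4] 0.625 [686.6 344.8] 0.68
116 [409.4 258.9] 0.481 [592.8 100.5] 0.69
96 [409.2 259. ] 0.579 [410.8 260. ] 0.633
76 [592.3  99.8] 0.987 [591.1  99.3] 0.986
56 [409.1 259.1] 0.981 [408.2 259.1] 0.97
target [591.6  99.5 175. ] shift x,y,z m: [0.2509 0.1876 0.0034] yaw rad 0.001 rows 7.5
```

The body must pass the upright lid's side edge, so I go sideways first, then forward.

```bash

python3 -m crank '[{"grip":0.091,"x":0.034,"y":0,"z":0,"yaw":0},{"grip":0.091,"x":0.068,"y":0,"z":0,"yaw":0},{"grip":0.091,"x":0.102,"y":0,"z":0,"yaw":0},{"grip":0.091,"x":0.136,"y":0,"z":0,"yaw":0},{"grip":0.091,"x":0.17,"y":0,"z":0,"yaw":0}]' 40|grep -v t_f
python3 -m crank '[{"grip":0.091,"x":0.03,"y":0.01,"z":0,"yaw":0},{"grip":0.091,"x":0.06,"y":0.035,"z":0,"yaw":0},{"grip":0.091,"x":0.081,"y":0.065,"z":0,"yaw":0},{"grip":0.091,"x":0.081,"y":0.1,"z":0,"yaw":0},{"grip":0.091,"x":0.081,"y":0.135,"z":0,"yaw":0}]' 40|grep -v t_f
python3 -m crank '[{"grip":0.091,"x":0,"y":0.03,"z":0,"yaw":0},{"grip":0.091,"x":0,"y":0.0526,"z":0.03,"yaw":0},{"grip":0.091,"x":0,"y":0.0526,"z":0.06,"yaw":0},{"grip":0.091,"x":0,"y":0.0526,"z":0.08,"yaw":0},{"grip":0.091,"x":0,"y":0.0526,"z":0.08,"yaw":0}]' 40|grep -v t_f
python3 - <<'E'
from h import *
shift([591.6,99.5,22.5],98.65)
E
python3 look.py 9
```

```text
time_s: 35.93
ee_pos: [415.3, -6.9, 174.6]
ee_rot: [-179.8, -0.1, 98.7]
force: [1.1, 0.5, 0.6]
gripper_width: 65.5
gripper_force: 0.0
time_s: 36.35
ee_pos: [538.0, 93.9, 174.3]
ee_rot: [-179.8, -0.0, 98.9]
force: [0.4, 0.2, 0.5]
gripper_width: 90.9
gripper_force: 0.0
time_s: 36.77
ee_pos: [585.6, 99.4, 89.2]
ee_rot: [-179.2, -0.0, 98.7]
force: [0.0, 0.2, -0.4]
gripper_width: 91.2
gripper_force: 0.0
target [591.6  99.5  22.5] shift x,y,z m: [-0.0009  0.006   0.0667] yaw rad 0.001 rows 1.6
136 [695.2 349.3] 0.625 [686.6 344.8] 0.679
116 [321.7 145.1] 5.113 [437.3  -4.4] 0.375
96 [409.3 258.9] 0.579 [410.8 260. ] 0.633
76 [409.2 259. ] 0.728 [589.9  98.7] 0.999
56 [409.1 259.1] 0.98 [408.2 259.1] 0.97
```

```bash

python3 -m crank '[{"grip":0.091,"x":0,"y":0,"z":0.01,"yaw":0},{"grip":0.091,"x":0,"y":0,"z":0.02,"yaw":0},{"grip":0.091,"x":0,"y":0,"z":0.02,"yaw":0},{"grip":0.091,"x":0,"y":0,"z":0.02,"yaw":0},{"grip":0.091,"x":0,"y":0,"z":0.02,"yaw":0}]' 40|grep -v t_f
python3 - <<'E'
from h import *
shift([591.6,99.5,22.5],98.65)
E
```

```text
time_s: 37.28
ee_pos: [590.7, 100.2, 77.3]
ee_rot: [179.9, -0.0, 98.7]
force: [1.1, -0.7, 0.9]
gripper_width: 90.8
gripper_force: 0.0
target [591.6  99.5  22.5] shift x,y,z m: [-0.0008  0.0008  0.0548] yaw rad 0.001 rows 1.3
```

```bash

python3 -m crank '[{"grip":0.091,"x":-0.001,"y":0.001,"z":0.02,"yaw":0},{"grip":0.091,"x":-0.001,"y":0.001,"z":0.04,"yaw":0},{"grip":0.091,"x":-0.001,"y":0.001,"z":0.056,"yaw":0},{"grip":0.091,"x":-0.001,"y":0.001,"z":0.056,"yaw":0},{"grip":0.091,"x":-0.001,"y":0.001,"z":0.056,"yaw":0}]' 40|grep -v t_f
for i in 1 2; do python3 -m crank '[{"grip":0.06,"x":0,"y":0,"z":0,"yaw":0},{"grip":0.06,"x":0,"y":0,"z":0,"yaw":0},{"grip":0.06,"x":0,"y":0,"z":0,"yaw":0},{"grip":0.06,"x":0,"y":0,"z":0,"yaw":0},{"grip":0.06,"x":0,"y":0,"z":0,"yaw":0}]' 40|grep -v t_f;done
```

```text
time_s: 37.7
ee_pos: [591.4, 99.3, 20.8]
ee_rot: [-180.0, -0.0, 98.7]
force: [0.1, -0.0, 0.5]
gripper_width: 91.1
gripper_force: 0.0
time_s: 38.12
ee_pos: [592.4, 99.5, 22.2]
ee_rot: [179.9, -0.0, 98.7]
force: [-0.8, -0.0, 6.0]
gripper_width: 74.8
gripper_force: 40.0
time_s: 38.53
ee_pos: [592.4, 99.5, 22.2]
ee_rot: [179.9, -0.0, 98.7]
force: [-1.1, 0.6, 5.8]
gripper_width: 74.9
gripper_force: 40.0
```

Gripped at 75 mm. Lift, back off, then sideways over the stack. Contact is expected at TCP 72.

```bash

python3 -m crank '[{"grip":0.06,"x":0,"y":0,"z":-0.01,"yaw":0},{"grip":0.06,"x":0,"y":0,"z":-0.04,"yaw":0},{"grip":0.06,"x":0,"y":0,"z":-0.08,"yaw":0},{"grip":0.06,"x":0,"y":0,"z":-0.12,"yaw":0},{"grip":0.06,"x":0,"y":0,"z":-0.15,"yaw":0}]' 40|grep -v t_f
python3 -m crank '[{"grip":0.06,"x":0,"y":-0.03,"z":0,"yaw":0},{"grip":0.06,"x":0,"y":-0.06,"z":0,"yaw":0},{"grip":0.06,"x":0,"y":-0.09,"z":0,"yaw":0},{"grip":0.06,"x":0,"y":-0.12,"z":0,"yaw":0},{"grip":0.06,"x":0,"y":-0.145,"z":0,"yaw":0}]' 40|grep -v t_f
for i in 1 2; do python3 -m crank '[{"grip":0.06,"x":-0.025,"y":0,"z":0,"yaw":0},{"grip":0.06,"x":-0.05,"y":0,"z":0,"yaw":0},{"grip":0.06,"x":-0.075,"y":0,"z":0,"yaw":0},{"grip":0.06,"x":-0.1,"y":0,"z":0,"yaw":0},{"grip":0.06,"x":-0.125,"y":0,"z":0,"yaw":0}]' 40|grep -v t_f;done
python3 -m crank '[{"grip":0.06,"x":0,"y":0,"z":0.02,"yaw":0},{"grip":0.06,"x":0,"y":0,"z":0.04,"yaw":0},{"grip":0.06,"x":0,"y":0,"z":0.04,"yaw":0},{"grip":0.06,"x":0,"y":0,"z":0.04,"yaw":0},{"grip":0.06,"x":0,"y":0,"z":0.04,"yaw":0}]' 40|grep -v t_f
python3 - <<'E'
from h import *
shift([485.7,-170.2,72.2],98.65)
E
```

```text
time_s: 38.95
ee_pos: [592.2, 99.4, 174.6]
ee_rot: [179.8, -0.0, 98.7]
force: [0.7, 0.5, -0.9]
gripper_width: 74.5
gripper_force: 40.0
time_s: 39.37
ee_pos: [445.8, 77.0, 171.0]
ee_rot: [-180.0, -0.0, 98.7]
force: [0.5, -0.4, -0.9]
gripper_width: 74.8
gripper_force: 40.0
time_s: 39.78
ee_pos: [467.0, -47.2, 171.4]
ee_rot: [180.0, 0.0, 98.7]
force: [0.7, -0.3, -1.2]
gripper_width: 74.9
gripper_force: 40.0
time_s: 40.2
ee_pos: [485.9, -171.0, 171.2]
ee_rot: [180.0, 0.0, 98.7]
force: [0.4, -0.1, -1.0]
gripper_width: 74.8
gripper_force: 40.0
time_s: 40.62
ee_pos: [486.6, -169.7, 131.8]
ee_rot: [179.9, 0.0, 98.7]
force: [-0.6, 0.4, -0.5]
gripper_width: 74.9
gripper_force: 40.0
target [ 485.7 -170.2   72.2] shift x,y,z m: [-0.0003 -0.001   0.0596] yaw rad 0.001 rows 1.4
```

```bash

python3 -m crank '[{"grip":0.06,"x":0,"y":-0.001,"z":0.02,"yaw":0},{"grip":0.06,"x":0,"y":-0.001,"z":0.04,"yaw":0},{"grip":0.06,"x":0,"y":-0.001,"z":0.052,"yaw":0},{"grip":0.06,"x":0,"y":-0.001,"z":0.057,"yaw":0},{"grip":0.06,"x":0,"y":-0.001,"z":0.057,"yaw":0}]' 40|grep -v t_f
python3 -m crank '[{"grip":0.06,"x":0,"y":0,"z":0.001,"yaw":0},{"grip":0.06,"x":0,"y":0,"z":0.002,"yaw":0},{"grip":0.06,"x":0,"y":0,"z":0.003,"yaw":0},{"grip":0.06,"x":0,"y":0,"z":0.003,"yaw":0},{"grip":0.06,"x":0,"y":0,"z":0.003,"yaw":0}]' 40
```

```text
time_s: 41.03
ee_pos: [485.2, -169.6, 73.9]
ee_rot: [-180.0, -0.0, 98.7]
force: [1.1, -0.0, -1.3]
gripper_width: 75.0
gripper_force: 40.0
time_s: 41.45
ee_pos: [486.1, -170.2, 72.2]
ee_rot: [179.9, 0.1, 98.7]
force: [0.4, -0.3, 6.2]
gripper_width: 75.0
gripper_force: 40.0
```

Bowl4 is seated, with contact at 72.2. Release and go to bowl5.

```bash

python3 -m crank '[{"grip":0.088,"x":0,"y":0,"z":0,"yaw":0},{"grip":0.088,"x":0,"y":0,"z":0,"yaw":0},{"grip":0.088,"x":0,"y":0,"z":0,"yaw":0},{"grip":0.088,"x":0,"y":0,"z":0,"yaw":0},{"grip":0.088,"x":0,"y":0,"z":0,"yaw":0}]' 40|grep -v t_f
python3 -m crank '[{"grip":0.088,"x":0,"y":0,"z":-0.02,"yaw":0},{"grip":0.088,"x":0,"y":0,"z":-0.05,"yaw":0},{"grip":0.088,"x":0,"y":0,"z":-0.08,"yaw":0},{"grip":0.088,"x":0,"y":0,"z":-0.1,"yaw":0},{"grip":0.088,"x":0,"y":0,"z":-0.1,"yaw":0}]' 40|grep -v t_f
python3 look.py 10;  python3 - <<'E'
from h import *
shift([408.7,259.1,172],98.65)
E
```

```text
time_s: 41.87
ee_pos: [484.9, -169.9, 70.6]
ee_rot: [-180.0, -0.0, 98.7]
force: [0.2, -0.2, 0.9]
gripper_width: 88.1
gripper_force: 0.0
time_s: 42.28
ee_pos: [487.8, -170.9, 175.2]
ee_rot: [179.5, 0.3, 98.7]
force: [0.6, 0.2, -0.1]
gripper_width: 87.7
gripper_force: 0.0
136 [695.3 349.4] 0.625 [686.6 344.7] 0.68
116 [409.4 259. ] 0.48 [411.8 260.2] 0.539
96 [409.2 259. ] 0.579 [410.8 260. ] 0.633
76 [731.  111.2] 0.704 [711.4  36.6] 0.441
56 [409.  259.2] 0.98 [408.2 259.1] 0.97
target [408.7 259.1 172. ] shift x,y,z m: [ 0.4357 -0.0106 -0.001 ] yaw rad 0.001 rows 10.5
```

```bash

for i in 1 2 3; do python3 -m crank '[{"grip":0.08,"x":0.029,"y":-0.0007,"z":0,"yaw":0},{"grip":0.08,"x":0.058,"y":-0.0014,"z":0,"yaw":0},{"grip":0.08,"x":0.087,"y":-0.0021,"z":0,"yaw":0},{"grip":0.08,"x":0.116,"y":-0.0028,"z":0,"yaw":0},{"grip":0.08,"x":0.1452,"y":-0.0035,"z":0,"yaw":0}]' 40|grep ee_pos; done
python3 -m crank '[{"grip":0.08,"x":0,"y":0,"z":0.03,"yaw":0},{"grip":0.08,"x":0,"y":0,"z":0.06,"yaw":0},{"grip":0.08,"x":0,"y":0,"z":0.09,"yaw":0},{"grip":0.08,"x":0,"y":0,"z":0.1,"yaw":0},{"grip":0.08,"x":0,"y":0,"z":0.1,"yaw":0}]' 40|grep -v t_f
python3 -m crank '[{"grip":0.08,"x":0,"y":0,"z":0,"yaw":0},{"grip":0.08,"x":0,"y":0,"z":0,"yaw":0},{"grip":0.08,"x":0,"y":0,"z":0,"yaw":0},{"grip":0.08,"x":0,"y":0,"z":0,"yaw":0},{"grip":0.08,"x":0,"y":0,"z":0,"yaw":0}]' 40|grep -v t_f
python3 look.py 11;  python3 - <<'E'
from h import *
shift([408.7,259.1,22.4],98.65)
E
```

```text
ee_pos: [458.0, -25.7, 168.9]
ee_pos: [432.5, 117.1, 169.0]
ee_pos: [407.2, 259.8, 168.9]
time_s: 44.05
ee_pos: [405.2, 257.1, 66.4]
ee_rot: [-179.4, 0.2, 98.7]
force: [-0.5, -0.7, 1.0]
gripper_width: 80.2
gripper_force: 0.0
time_s: 44.47
ee_pos: [409.2, 259.3, 71.6]
ee_rot: [179.9, -0.0, 98.7]
force: [-0.0, 0.5, 0.1]
gripper_width: 80.0
gripper_force: 0.0
136 [525.1 277.7] 0.252 [686.6 344.8] 0.679
116 [501.8 140.9] 0.296 [413.1 262. ] 0.522
96 [524.8 277.9] 0.355 [412.1 261.8] 0.613
76 [731.1 111.3] 0.703 [711.4  36.6] 0.441
56 [524.7 278. ] 0.598 [409.5 261. ] 0.939
target [408.7 259.1  22.4] shift x,y,z m: [-0.0001 -0.0003  0.0489] yaw rad 0.001 rows 1.2
```

```bash

python3 -m crank '[{"grip":0.08,"x":0,"y":0,"z":0.02,"yaw":0},{"grip":0.08,"x":0,"y":0,"z":0.04,"yaw":0},{"grip":0.08,"x":0,"y":0,"z":0.0495,"yaw":0},{"grip":0.08,"x":0,"y":0,"z":0.0495,"yaw":0},{"grip":0.08,"x":0,"y":0,"z":0.0495,"yaw":0}]' 40|grep -v t_f
for i in 1 2; do python3 -m crank '[{"grip":0.045,"x":0,"y":0,"z":0,"yaw":0},{"grip":0.045,"x":0,"y":0,"z":0,"yaw":0},{"grip":0.045,"x":0,"y":0,"z":0,"yaw":0},{"grip":0.045,"x":0,"y":0,"z":0,"yaw":0},{"grip":0.045,"x":0,"y":0,"z":0,"yaw":0}]' 40|grep -v t_f;done
```

```text
time_s: 44.98
ee_pos: [408.7, 259.1, 21.3]
ee_rot: [-180.0, 0.0, 98.7]
force: [0.4, 1.0, 0.1]
gripper_width: 79.9
gripper_force: 0.0
time_s: 45.4
ee_pos: [409.0, 259.3, 21.9]
ee_rot: [179.9, -0.0, 98.7]
force: [-0.8, 1.0, 3.7]
gripper_width: 55.0
gripper_force: 40.0
time_s: 45.82
ee_pos: [409.0, 259.3, 21.9]
ee_rot: [180.0, -0.0, 98.7]
force: [-0.4, -0.5, 5.1]
gripper_width: 55.0
gripper_force: 40.0
```

```bash

python3 -m crank '[{"grip":0.045,"x":0,"y":0,"z":-0.01,"yaw":0},{"grip":0.045,"x":0,"y":0,"z":-0.04,"yaw":0},{"grip":0.045,"x":0,"y":0,"z":-0.08,"yaw":0},{"grip":0.045,"x":0,"y":0,"z":-0.12,"yaw":0},{"grip":0.045,"x":0,"y":0,"z":-0.155,"yaw":0}]' 40|grep -v t_f
for i in 1 2 3; do python3 -m crank '[{"grip":0.045,"x":-0.029,"y":0.0007,"z":0,"yaw":0},{"grip":0.045,"x":-0.058,"y":0.0014,"z":0,"yaw":0},{"grip":0.045,"x":-0.087,"y":0.0021,"z":0,"yaw":0},{"grip":0.045,"x":-0.116,"y":0.0028,"z":0,"yaw":0},{"grip":0.045,"x":-0.1453,"y":0.0037,"z":0,"yaw":0}]' 40|grep -v t_f; done
python3 -m crank '[{"grip":0.045,"x":0,"y":0,"z":0.015,"yaw":0},{"grip":0.045,"x":0,"y":0,"z":0.03,"yaw":0},{"grip":0.045,"x":0,"y":0,"z":0.03,"yaw":0},{"grip":0.045,"x":0,"y":0,"z":0.03,"yaw":0},{"grip":0.045,"x":0,"y":0,"z":0.03,"yaw":0}]' 40|grep -v t_f
python3 - <<'E'
from h import *
shift([485.7,-170.2,86.9],98.65)
E
```

```text
time_s: 46.23
ee_pos: [408.8, 259.1, 178.4]
ee_rot: [179.9, -0.0, 98.7]
force: [1.0, 1.0, -1.1]
gripper_width: 54.8
gripper_force: 40.0
time_s: 46.65
ee_pos: [434.2, 114.8, 176.1]
ee_rot: [180.0, 0.0, 98.7]
force: [-0.3, -0.5, -0.8]
gripper_width: 54.8
gripper_force: 40.0
time_s: 47.07
ee_pos: [459.8, -28.5, 176.0]
ee_rot: [-180.0, -0.0, 98.7]
force: [-0.2, 0.2, -0.4]
gripper_width: 54.8
gripper_force: 40.0
time_s: 47.48
ee_pos: [485.5, -171.6, 175.9]
ee_rot: [-180.0, -0.0, 98.7]
force: [1.0, 0.2, -0.5]
gripper_width: 54.7
gripper_force: 40.0
time_s: 47.9
ee_pos: [486.0, -170.0, 146.7]
ee_rot: [180.0, 0.0, 98.7]
force: [0.5, 0.1, -0.4]
gripper_width: 54.6
gripper_force: 40.0
target [ 485.7 -170.2   86.9] shift x,y,z m: [-0.0001 -0.0004  0.0598] yaw rad 0.001 rows 1.4
```

```bash

python3 -m crank '[{"grip":0.045,"x":0,"y":0,"z":0.02,"yaw":0},{"grip":0.045,"x":0,"y":0,"z":0.04,"yaw":0},{"grip":0.045,"x":0,"y":0,"z":0.052,"yaw":0},{"grip":0.045,"x":0,"y":0,"z":0.057,"yaw":0},{"grip":0.045,"x":0,"y":0,"z":0.057,"yaw":0}]' 40|grep -v t_f
python3 -m crank '[{"grip":0.045,"x":0,"y":0,"z":0.001,"yaw":0},{"grip":0.045,"x":0,"y":0,"z":0.002,"yaw":0},{"grip":0.045,"x":0,"y":0,"z":0.003,"yaw":0},{"grip":0.045,"x":0,"y":0,"z":0.003,"yaw":0},{"grip":0.045,"x":0,"y":0,"z":0.003,"yaw":0}]' 40
```

```text
time_s: 48.32
ee_pos: [485.6, -169.7, 89.0]
ee_rot: [-180.0, -0.0, 98.7]
force: [-0.1, 0.2, -0.2]
gripper_width: 54.7
gripper_force: 40.0
time_s: 48.73
ee_pos: [486.3, -170.3, 86.9]
ee_rot: [179.9, 0.0, 98.7]
force: [0.5, 1.2, 2.3]
gripper_width: 54.9
gripper_force: 40.0
```

All five are in at the expected heights. Release, rise, turn back for the lid and take a picture of the stack.

```bash

python3 -m crank '[{"grip":0.07,"x":0,"y":0,"z":0,"yaw":0},{"grip":0.07,"x":0,"y":0,"z":0,"yaw":0},{"grip":0.07,"x":0,"y":0,"z":0,"yaw":0},{"grip":0.07,"x":0,"y":0,"z":0,"yaw":0},{"grip":0.07,"x":0,"y":0,"z":0,"yaw":0}]' 40|grep width
for i in 1 2; do python3 -m crank '[{"grip":0.07,"x":0,"y":0,"z":-0.02,"yaw":0},{"grip":0.07,"x":0,"y":0,"z":-0.05,"yaw":0},{"grip":0.07,"x":0,"y":0,"z":-0.08,"yaw":0},{"grip":0.07,"x":0,"y":0,"z":-0.11,"yaw":0},{"grip":0.07,"x":0,"y":0,"z":-0.13,"yaw":0}]' 40|grep ee_pos; done
for i in 1 2 3; do python3 -m crank '[{"grip":0.091,"x":0.03,"y":0,"z":0,"yaw":0.105},{"grip":0.091,"x":0.04,"y":0,"z":0,"yaw":0.21},{"grip":0.091,"x":0.04,"y":0,"z":0,"yaw":0.315},{"grip":0.091,"x":0.04,"y":0,"z":0,"yaw":0.42},{"grip":0.091,"x":0.04,"y":0,"z":0,"yaw":0.524}]' 40|grep ee_; done
python3 - <<'E'
from h import *
p=np.load("case.npy");T=camera_model("top");S=camera_model("scene")
a=grab_frame("top");b=grab_frame("scene");w=grab_frame("wrist")
cv2.imwrite("pics/ta.png",a[:,:,::-1]);cv2.imwrite("pics/sa.png",b[:,:,::-1]);cv2.imwrite("pics/wa.png",w[:,:,::-1])
o=np.hstack([cv2.resize(a[180:330,320:470],(400,400),interpolation=2),cv2.resize(b[130:280,205:355],(400,400),interpolation=2)])
o=np.vstack([o,np.zeros((200,800,3),np.uint8)]); o[400:,:267]=cv2.resize(w,(267,200))
cv2.imwrite("pics/c13.png",o[:,:,::-1])
shift(lidP(p,300,0,4,1.66),8.65); print(lidP(p,243,0,4,1.66))
E
```

```text
gripper_width: 69.7
ee_pos: [486.5, -170.4, 219.2]
ee_pos: [486.1, -170.3, 349.3]
ee_pos: [479.4, -130.2, 346.2]
ee_rot: [-180.0, -0.0, 68.4]
ee_pos: [494.1, -93.0, 346.0]
ee_rot: [-180.0, 0.0, 38.4]
ee_pos: [525.5, -68.1, 345.8]
ee_rot: [-180.0, 0.0, 8.4]
target [ 627.6 -145.8  354.5] shift x,y,z m: [ 0.0892  0.0923 -0.0084] yaw rad 0.002 rows 3.1
[ 622.60440235 -146.60243944  297.67748788]
```

View pics/c13.png

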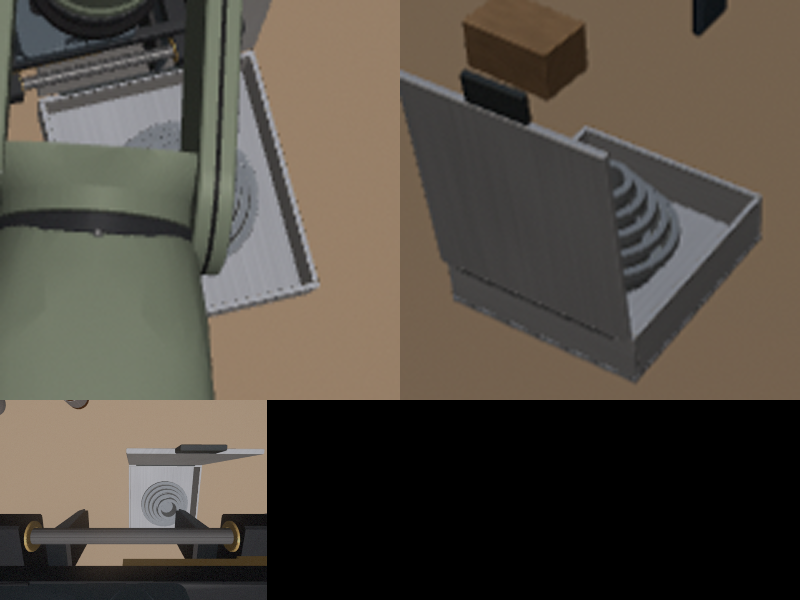

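The stack is nested, concentric and level, with the lid still fully open. Approach the tab from above.

```bash

python3 -m crank '[{"grip":0.091,"x":0.03,"y":0.03,"z":0,"yaw":0},{"grip":0.091,"x":0.06,"y":0.06,"z":0,"yaw":0},{"grip":0.091,"x":0.0845,"y":0.0922,"z":0,"yaw":0},{"grip":0.091,"x":0.0845,"y":0.0922,"z":0,"yaw":0},{"grip":0.091,"x":0.0845,"y":0.0922,"z":0,"yaw":0}]' 40|grep ee_
python3 -m crank '[{"grip":0.091,"x":0,"y":0,"z":0,"yaw":0},{"grip":0.091,"x":0,"y":0,"z":0.01,"yaw":0},{"grip":0.091,"x":0,"y":0,"z":0.01,"yaw":0},{"grip":0.091,"x":0,"y":0,"z":0.01,"yaw":0},{"grip":0.091,"x":0,"y":0,"z":0.01,"yaw":0}]' 40|grep ee_
python3 - <<'E'
from h import *
shift([623.5,-146.4,281],8.65)
E
```

```text
ee_pos: [623.7, -148.2, 343.8]
ee_rot: [-179.9, 0.2, 8.7]
ee_pos: [622.2, -146.1, 336.8]
ee_rot: [180.0, -0.0, 8.7]
target [ 623.5 -146.4  281. ] shift x,y,z m: [0.0012 0.0005 0.0558] yaw rad 0.001 rows 1.3
```

```bash

python3 -m crank '[{"grip":0.091,"x":0.001,"y":0.0005,"z":0.02,"yaw":0},{"grip":0.091,"x":0.001,"y":0.0005,"z":0.04,"yaw":0},{"grip":0.091,"x":0.001,"y":0.0005,"z":0.055,"yaw":0},{"grip":0.091,"x":0.001,"y":0.0005,"z":0.055,"yaw":0},{"grip":0.091,"x":0.001,"y":0.0005,"z":0.055,"yaw":0}]' 40|grep -v t_f
for i in 1 2; do python3 -m crank '[{"grip":0.05,"x":0,"y":0,"z":0,"yaw":0},{"grip":0.05,"x":0,"y":0,"z":0,"yaw":0},{"grip":0.05,"x":0,"y":0,"z":0,"yaw":0},{"grip":0.05,"x":0,"y":0,"z":0,"yaw":0},{"grip":0.05,"x":0,"y":0,"z":0,"yaw":0}]' 40|grep -v t_f;done
python3 - <<'E'
import numpy as np
f=lambda a:np.array([-.243*np.cos(a)+.004*np.sin(a),-(.243*np.sin(a)+.004*np.cos(a))])
a=np.radians(95.1-np.arange(16)*50.1/15)
for i in (0,5,10): print([ (f(a[i+k])-f(a[i])).round(4).tolist() for k in range(1,6)])
E
```

```text
time_s: 52.63
ee_pos: [623.5, -146.8, 281.3]
ee_rot: [-180.0, 0.0, 8.7]
force: [0.5, 0.6, 0.2]
gripper_width: 91.2
gripper_force: 0.0
time_s: 53.05
ee_pos: [623.9, -146.1, 281.8]
ee_rot: [-179.9, -0.1, 8.6]
force: [-1.0, 8.6, 2.0]
gripper_width: 60.6
gripper_force: 4.0
time_s: 53.47
ee_pos: [623.9, -145.7, 281.8]
ee_rot: [-179.9, -0.1, 8.7]
force: [-1.1, 5.1, 3.4]
gripper_width: 59.2
gripper_force: 40.0
[[-0.0141, -0.0011], [-0.0283, -0.0013], [-0.0424, -0.0008], [-0.0565, 0.0006], [-0.0705, 0.0028]]
[[-0.0138, 0.003], [-0.0275, 0.0068], [-0.0409, 0.0115], [-0.054, 0.0168], [-0.0667, 0.023]]
[[-0.0124, 0.0069], [-0.0244, 0.0145], [-0.0359, 0.0227], [-0.0469, 0.0316], [-0.0573, 0.0412]]
```

```bash

python3 -m crank '[{"grip":0.05,"x":-0.0141,"y":0,"z":-0.0011,"yaw":0},{"grip":0.05,"x":-0.0283,"y":0,"z":-0.0013,"yaw":0},{"grip":0.05,"x":-0.0424,"y":0,"z":-0.0008,"yaw":0},{"grip":0.05,"x":-0.0565,"y":0,"z":0.0006,"yaw":0},{"grip":0.05,"x":-0.0705,"y":0,"z":0.0028,"yaw":0}]' 40|grep -v t_f
python3 -m crank '[{"grip":0.05,"x":-0.0138,"y":0,"z":0.003,"yaw":0},{"grip":0.05,"x":-0.0275,"y":0,"z":0.0068,"yaw":0},{"grip":0.05,"x":-0.0409,"y":0,"z":0.0115,"yaw":0},{"grip":0.05,"x":-0.054,"y":0,"z":0.0168,"yaw":0},{"grip":0.05,"x":-0.0667,"y":0,"z":0.023,"yaw":0}]' 40|grep -v t_f
python3 -m crank '[{"grip":0.05,"x":-0.0124,"y":0,"z":0.0069,"yaw":0},{"grip":0.05,"x":-0.0244,"y":0,"z":0.0145,"yaw":0},{"grip":0.05,"x":-0.0359,"y":0,"z":0.0227,"yaw":0},{"grip":0.05,"x":-0.0469,"y":0,"z":0.0316,"yaw":0},{"grip":0.05,"x":-0.0573,"y":0,"z":0.0412,"yaw":0}]' 40|grep -v t_f
python3 -m crank '[{"grip":0.05,"x":0,"y":0,"z":0,"yaw":0},{"grip":0.05,"x":0,"y":0,"z":0,"yaw":0},{"grip":0.05,"x":0,"y":0,"z":0,"yaw":0},{"grip":0.05,"x":0,"y":0,"z":0,"yaw":0},{"grip":0.05,"x":0,"y":0,"z":0,"yaw":0}]' 40|grep -v t_f
cat > lid.py <<'E'
from h import *
import sys
p=np.load("case.npy"); S=camera_model("scene"); b=grab_frame("scene")
cv2.imwrite(f"pics/lid{sys.argv[1]}.png",b[:,:,::-1])
# find the panel's free edge: sample brightness along the panel midlines (v=+-70), past the edge, for each angle hypothesis
hsv=cv2.cvtColor(b,cv2.COLOR_RGB2HSV)[:,:,1].astype(np.float32)
m=(cv2.GaussianBlur(hsv,(3,3),0)).astype(np.float32)
for v in(-90,-70,-50,50,70,90):
    th=np.radians(np.arange(25,100,.25))
    q=np.array([proj(S,lidP(p,220,v,8,t))[0] for t in th],np.float32)
    s=cv2.remap(m,q[:,0:1].copy(),q[:,1:2].copy(),cv2.INTER_LINEAR).ravel()
    g=np.abs(np.diff(s)); k=np.argsort(g)[-3:]; print(v,[(float(np.degrees(th[i]).round(1)),float(g[i].round(1))) for i in k])
E
python3 lid.py 1
```

```text
time_s: 53.88
ee_pos: [555.1, -156.0, 279.3]
ee_rot: [-179.9, -0.3, 8.7]
force: [2.3, 7.3, 2.4]
gripper_width: 58.6
gripper_force: 40.0
time_s: 54.3
ee_pos: [488.1, -165.9, 256.6]
ee_rot: [-179.8, -0.2, 8.7]
force: [-0.4, 7.9, 5.3]
gripper_width: 59.2
gripper_force: 40.0
time_s: 54.72
ee_pos: [429.9, -174.5, 214.7]
ee_rot: [-179.8, 0.0, 8.6]
force: [-3.9, 8.3, 6.8]
gripper_width: 58.7
gripper_force: 40.0
time_s: 55.13
ee_pos: [428.4, -174.7, 213.4]
ee_rot: [-179.7, 0.4, 8.6]
force: [-6.2, 7.4, 1.2]
gripper_width: 58.9
gripper_force: 40.0
-90 [(48.0, 6.699999809265137), (74.2, 7.099999904632568), (74.0, 7.300000190734863)]
-70 [(58.0, 8.699999809265137), (57.2, 9.199999809265137), (56.5, 9.5)]
-50 [(66.5, 9.0), (66.2, 9.699999809265137), (66.0, 9.699999809265137)]
50 [(40.8, 2.0999999046325684), (52.8, 2.299999952316284), (39.8, 2.4000000953674316)]
70 [(25.5, 4.699999809265137), (25.2, 4.800000190734863), (25.0, 5.0)]
90 [(36.2, 4.400000095367432), (38.0, 4.599999904632568), (37.2, 4.800000190734863)]
```

Release and clear the view, then measure the lid angle.

```bash

python3 -m crank '[{"grip":0.07,"x":0,"y":0,"z":0,"yaw":0},{"grip":0.091,"x":0,"y":0,"z":0,"yaw":0},{"grip":0.091,"x":0,"y":0,"z":0,"yaw":0},{"grip":0.091,"x":0,"y":0,"z":0,"yaw":0},{"grip":0.091,"x":0,"y":0,"z":0,"yaw":0}]' 40|grep -v t_f
python3 -m crank '[{"grip":0.091,"x":0,"y":0,"z":-0.01,"yaw":0},{"grip":0.091,"x":0,"y":0,"z":-0.03,"yaw":0},{"grip":0.091,"x":0,"y":0,"z":-0.06,"yaw":0},{"grip":0.091,"x":0,"y":0,"z":-0.09,"yaw":0},{"grip":0.091,"x":0,"y":0,"z":-0.1,"yaw":0}]' 40|grep -v t_f
python3 -m crank '[{"grip":0.091,"x":0,"y":-0.04,"z":0,"yaw":0},{"grip":0.091,"x":0,"y":-0.08,"z":0,"yaw":0},{"grip":0.091,"x":0,"y":-0.12,"z":0,"yaw":0},{"grip":0.091,"x":0,"y":-0.16,"z":0,"yaw":0},{"grip":0.091,"x":0,"y":-0.2,"z":0,"yaw":0}]' 40|grep -v t_f
python3 -m crank '[{"grip":0.091,"x":0,"y":-0.03,"z":0,"yaw":0},{"grip":0.091,"x":0,"y":-0.06,"z":0,"yaw":0},{"grip":0.091,"x":0,"y":-0.06,"z":0,"yaw":0},{"grip":0.091,"x":0,"y":-0.06,"z":0,"yaw":0},{"grip":0.091,"x":0,"y":-0.06,"z":0,"yaw":0}]' 40|grep -v t_f
python3 - <<'E'
from h import *
p=np.load("case.npy"); S=camera_model("scene");T=camera_model("top")
b=grab_frame("scene");a=grab_frame("top")
cv2.imwrite("pics/lidS.png",b[:,:,::-1]);cv2.imwrite("pics/lidT.png",a[:,:,::-1])
def quad(c,th): return proj(c,[lidP(p,0,-100,8,th),lidP(p,220,-100,8,th),lidP(p,220,100,8,th),lidP(p,0,100,8,th)])
# overlay: 45 deg green, 43 / 47 red
def ov(im,c,x0,y0,n,w):
    o=cv2.resize(im[y0:y0+n,x0:x0+n],(w,w),interpolation=2);k=w/n
    for th,col in((45,(0,255,0)),(41,(255,0,0)),(49,(0,0,255))):
        q=((quad(c,np.radians(th))-[x0,y0]+.5)*k).astype(np.int32); cv2.polylines(o,[q[:3]],False,col,1)
    return o
cv2.imwrite("pics/c14.png",np.hstack([ov(b,S,225,100,130,400),ov(a,T,320,190,150,400)])[:,:,::-1])
# scanline test along the panel's free front edge in the scene view on its side edge v=+100 and in T on v=-100
for nm,im,c in(("S",b,S),("T",a,T)):
    g=cv2.cvtColor(im,cv2.COLOR_RGB2GRAY).astype(np.float32)
    best=[]
    for th in np.arange(36,54,.5):
        d=0
        for v in np.r_[-90:-35:5,40:95:5]:
            q=proj(c,[lidP(p,217,v,8,np.radians(th)),lidP(p,224,v,8,np.radians(th))]).astype(np.float32)
            s=cv2.remap(g,q[:,0:1].copy(),q[:,1:2].copy(),1).ravel(); d+=abs(s[0]-s[1])
        best.append((round(float(d)),float(th)))
    print(nm,sorted(best)[-4:])
E
```

```text
time_s: 55.6
ee_pos: [431.8, -176.8, 214.3]
ee_rot: [180.0, -0.0, 8.6]
force: [0.5, 0.0, 0.5]
gripper_width: 89.4
gripper_force: 0.0
time_s: 56.02
ee_pos: [433.4, -177.2, 319.3]
ee_rot: [179.7, -0.4, 8.6]
force: [0.4, -0.5, -0.1]
gripper_width: 91.1
gripper_force: 0.0
time_s: 56.43
ee_pos: [400.8, 22.8, 314.5]
ee_rot: [180.0, -0.0, 8.6]
force: [1.8, -0.2, 0.7]
gripper_width: 90.8
gripper_force: 0.0
time_s: 56.85
ee_pos: [392.6, 80.2, 314.3]
ee_rot: [180.0, -0.0, 8.7]
force: [-0.3, 1.1, -0.3]
gripper_width: 90.8
gripper_force: 0.0
S [(819, 43.5), (821, 48.0), (824, 47.0), (828, 47.5)]
T [(355, 42.5), (362, 44.0), (713, 43.0), (738, 43.5)]
```

View pics/c14.png

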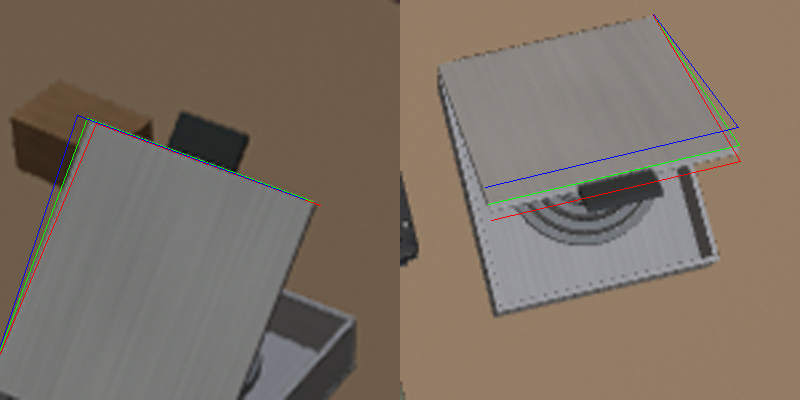

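The picture shows the lid between the green 45° and red 41° lines, close to green, with the rings of the stack under it. I check the scan's bias against the initial picture (32.8° by corner fit), and fit the lid corners numerically.

```bash

python3 - <<'E'
from h import *
p=np.load("case.npy"); S=camera_model("scene");T=camera_model("top")
def prof(fn,c,ths,h):
    g=cv2.cvtColor(cv2.imread(fn),cv2.COLOR_BGR2GRAY).astype(np.float32); out=[]
    V=np.r_[45:95:2.]
    for th in ths:
        q=np.array([proj(c,lidP(p,220,v,h,np.radians(th)))[0] for v in V],np.float32)
        out.append(cv2.remap(g,q[:,:1].copy(),q[:,1:].copy(),1).mean())
    return np.round(out).astype(int).tolist()
print("T0",prof("pics/top0.png",T,np.arange(28.8,37,.5),8)); print("T1",prof("pics/lidT.png",T,np.arange(40,48.2,.5),8))
print("S0",prof("pics/scene0.png",S,np.arange(28.8,37,.5),8)); print("S1",prof("pics/lidS.png",S,np.arange(40,48.2,.5),8))
# side edge v=-100 against counter, in scene (sensitive to angle)
def side(fn,c,ths,v):
    h=cv2.cvtColor(cv2.imread(fn),cv2.COLOR_BGR2HSV)[:,:,1].astype(np.float32);out=[]
    for th in ths:
        q=np.array([proj(c,lidP(p,u,v,8,np.radians(th)))[0] for u in np.arange(200,219,2)],np.float32)
        out.append(cv2.remap(h,q[:,:1].copy(),q[:,1:].copy(),1).mean())
    return np.round(out).astype(int).tolist()
for f,c,v in(("scene0",S,-100),("top0",T,-100)): print(f,side(f"pics/{f}.png",c,np.arange(26.8,39,.75),v))
for f,c,v in(("lidS",S,-100),("lidT",T,-100)): print(f,side(f"pics/{f}.png",c,np.arange(39,51.2,.75),v))
E
```

```text
T0 [145, 145, 144, 144, 144, 143, 142, 137, 135, 141, 143, 144, 144, 144, 143, 144, 144]
T1 [117, 117, 117, 117, 116, 117, 120, 143, 151, 150, 144, 136, 135, 135, 135, 135, 135]
S0 [120, 121, 122, 122, 121, 120, 118, 116, 113, 110, 107, 104, 102, 99, 97, 96, 95]
S1 [115, 114, 113, 112, 111, 111, 110, 109, 108, 108, 108, 108, 108, 108, 108, 108, 108]
scene0 [18, 18, 18, 18, 18, 19, 20, 21, 24, 52, 94, 116, 118, 116, 114, 115, 115]
top0 [62, 55, 48, 41, 32, 24, 21, 26, 42, 64, 77, 80, 80, 80, 80, 80, 80]
lidS [3, 3, 3, 3, 4, 9, 34, 76, 106, 115, 114, 114, 113, 113, 113, 114, 114]
lidT [65, 53, 43, 35, 26, 25, 40, 64, 77, 80, 80, 80, 80, 80, 80, 79, 79]
```

```bash

python3 - <<'E'
from h import *
p0=np.load("case.npy"); S=camera_model("scene");T=camera_model("top")
def sat(fn): return cv2.cvtColor(cv2.imread(f"pics/{fn}.png"),cv2.COLOR_BGR2HSV)[:,:,1].astype(np.float32)
# edge points: along side edges v=+-100 cross perpendicular (image x direction) half-level of saturation, sub-pixel
def edgepts(fn,c,th,v,us):
    m=sat(fn);out=[]
    for u in us:
        P=[proj(c,lidP(p0,u,vv,8,th))[0] for vv in(v*.92,v*1.08)]
        t=np.linspace(0,1,60)[:,None]; q=(P[0]*(1-t)+P[1]*t).astype(np.float32)
        s=cv2.remap(m,q[:,:1].copy(),q[:,1:].copy(),1).ravel(); hv=(s[0]+s[-1])/2
        if s[-1]-s[0]<30: continue
        k=np.argmax(s>hv); out.append((u,q[k]))
    return out
data=[]
for fn,c,g in(("lidS",S,44),("lidT",T,44),("scene0",S,33),("top0",T,33)):
    e=edgepts(fn,c,np.radians(g),-100,np.arange(60,216,10)); data.append((fn[-1] if 0 else fn,c,e)); print(fn,len(e))
def res(x,names):
    r=[]
    for fn,c,e in data:
        if fn not in names: continue
        p=p0.copy(); p[:2]+=x[1:3]
        for u,q in e:
            a,b=proj(c,[lidP(p,u,-100,8,x[0]),lidP(p,u+5,-100,8,x[0])]); n=np.array([-(b-a)[1],(b-a)[0]]); r.append((q-a)@n/np.linalg.norm(n))
    return np.r_[r,x[1:3]/2*2]
for names in(("lidS",),("lidT",),("lidS","lidT"),("scene0",),("top0",),("scene0","top0")):
    r=least_squares(res,[.7,0,0],args=(names,),loss="soft_l1"); print(names,np.degrees(r.x[0]).round(2),r.x[1:].round(2),np.abs(r.fun).mean().round(2))
E
```

```text
lidS 16
lidT 16
scene0 16
top0 16
('lidS',) 44.13 [-0.15  0.24] 0.2
('lidT',) 43.83 [-0.07  0.15] 0.1
('lidS', 'lidT') 44.15 [-0.17  0.38] 0.14
('scene0',) 34.03 [-0.11  0.22] 0.17
('top0',) 32.97 [-0.03  0.08] 0.04
('scene0', 'top0') 34.01 [-0.1  0.6] 0.16
```

The lid measures about 44°, within 1° of the target. The stack is visible underneath, the bystanders were untouched, and the arm is clear. Handing in.

```bash
python3 -c "
from workcell import *
print(job_done())"
```

```text
the job is handed in; nothing more can be done
None
```

The job is handed in: lid opened to its stop, all five bowls nested upright as one stack on the case floor, then the lid folded down to about 44° (measured, ±1°) with the arm clear and the bottle, jar and box untouched.

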